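Close up and charge the finishing trough

TASK

First slide the loose end section of the blue finishing trough flush and in line against the fixed section so that no gap is left. Then take the scoop by its red handle and scoop every ceramic chip out of the grey tray into the trough, in as many loads as it takes, keeping your fingers off the chips that lie in the tray (a chip spilled outside it may be picked up by hand and put in the trough). Finish with the trough still closed up, all chips in it, and the scoop lying level on its black mat, without disturbing the jar, the tape roll or the can.

Things in the scene. Friction and masses are not known exactly. Their poses are not given: they have to be found in the camera images.
- tray: Fixed grey open tray, floor inside 280 mm (its x) by 122 mm (y), 4 mm thick, walls 5 mm thick, 50 mm high. Origin: underside, mid-floor; +x points away from the robot, roughly radially. The end wall at +x is upright; the one at -x (robot side, foot at x = -140 mm) leans out 25 degrees. Chips start in the -x part; the scoop can be let down at the empty +x end and drawn to the -x wall until they ride onto it.
- trough: Fixed section of the blue finishing trough with a black floor, bolted to the bench: 160 mm (its x) by 175 mm (its y) by 60 mm high outside, walls 5 mm, floor 4 mm thick. Origin: centre of its underside. Its end at +y has no wall; a grey motor (56 mm across, 60 mm high) sits on its +x side, reaching x = +140 mm.
- trough_edge (a point): Middle of the open (+y) end of the fixed section's floor, 87.5 mm from trough's origin, 4 mm up; same axes as trough.
- end_section: Loose end section of the trough, blue, 0.6 kg, same profile: 160 mm (its x) by 90 mm (its y) by 60 mm high, walls 5 mm, floor 4 mm, no wall at its -y end, which faces the fixed section. Origin: centre of its underside. It slides on the bench. At the start a gap of 35 to 70 mm separates it from the fixed section and it is somewhat askew and off to one side.
- end_edge (a point): Middle of the open (-y) end of the loose section's floor, 45 mm from its origin, 4 mm up. When flush it coincides with trough_edge, axes parallel.
- end_lug (a point): Centre of the orange lug on top of the loose section's end wall: 60 mm wide (x), 12 mm thick (y), free from 60 to 90 mm above the bench; this point is 75 mm up and 39 mm from the section's origin along +y. Can be pinched from above across its thickness.
- mat: Fixed black rubber mat, 140 x 130 x 3 mm, where the scoop lives. Origin: centre of its underside.
- scoop: Loose steel scoop, 0.22 kg: floor x -50 (nose, open) to +30 mm, 110 wide (y), 2 thick; side walls 42 high from x = -12 back, back wall (+x) 45 high, flat heel behind it to x = +50. A post behind it (to x = +40) carries a level red bar over the pan: x -36 to +40, 20 wide, 87 to 113 mm above the underside. Origin: on the underside, 50 mm behind the lip; z up when level. Starts on the mat, nose to robot.
- scoop_grip (a point): On the scoop's handle bar, 100 mm above the pan's underside and 6 mm from its origin towards +x, about over its centre of mass: the place to grip, fingers closing along the scoop's y (20 mm).
- chip0: Loose ceramic finishing chip (white or reddish), a chunky octagonal barrel 34 mm across and 30 mm high with 8 mm bevels, 45 g, glazed and slippery (friction about 0.18). Origin: its centre. Between 9 and 12 chips are present; absent ones read None.
- chip1: Loose ceramic finishing chip (white or reddish), a chunky octagonal barrel 34 mm across and 30 mm high with 8 mm bevels, 45 g, glazed and slippery (friction about 0.18). Origin: its centre. Between 9 and 12 chips are present; absent ones read None.
- chip2: Loose ceramic finishing chip (white or reddish), a chunky octagonal barrel 34 mm across and 30 mm high with 8 mm bevels, 45 g, glazed and slippery (friction about 0.18). Origin: its centre. Between 9 and 12 chips are present; absent ones read None.
- chip3: Loose ceramic finishing chip (white or reddish), a chunky octagonal barrel 34 mm across and 30 mm high with 8 mm bevels, 45 g, glazed and slippery (friction about 0.18). Origin: its centre. Between 9 and 12 chips are present; absent ones read None.
- chip4: Loose ceramic finishing chip (white or reddish), a chunky octagonal barrel 34 mm across and 30 mm high with 8 mm bevels, 45 g, glazed and slippery (friction about 0.18). Origin: its centre. Between 9 and 12 chips are present; absent ones read None.
- chip5: Loose ceramic finishing chip (white or reddish), a chunky octagonal barrel 34 mm across and 30 mm high with 8 mm bevels, 45 g, glazed and slippery (friction about 0.18). Origin: its centre. Between 9 and 12 chips are present; absent ones read None.
- chip6: Loose ceramic finishing chip (white or reddish), a chunky octagonal barrel 34 mm across and 30 mm high with 8 mm bevels, 45 g, glazed and slippery (friction about 0.18). Origin: its centre. Between 9 and 12 chips are present; absent ones read None.
- chip7: Loose ceramic finishing chip (white or reddish), a chunky octagonal barrel 34 mm across and 30 mm high with 8 mm bevels, 45 g, glazed and slippery (friction about 0.18). Origin: its centre. Between 9 and 12 chips are present; absent ones read None.
- chip8: Loose ceramic finishing chip (white or reddish), a chunky octagonal barrel 34 mm across and 30 mm high with 8 mm bevels, 45 g, glazed and slippery (friction about 0.18). Origin: its centre. Between 9 and 12 chips are present; absent ones read None.
- chip9: Loose ceramic finishing chip (white or reddish), a chunky octagonal barrel 34 mm across and 30 mm high with 8 mm bevels, 45 g, glazed and slippery (friction about 0.18). Origin: its centre. Between 9 and 12 chips are present; absent ones read None.
- chip10: Loose ceramic finishing chip (white or reddish), a chunky octagonal barrel 34 mm across and 30 mm high with 8 mm bevels, 45 g, glazed and slippery (friction about 0.18). Origin: its centre. Between 9 and 12 chips are present; absent ones read None.
- chip11: Loose ceramic finishing chip (white or reddish), a chunky octagonal barrel 34 mm across and 30 mm high with 8 mm bevels, 45 g, glazed and slippery (friction about 0.18). Origin: its centre. Between 9 and 12 chips are present; absent ones read None.
- jar: Bystander: closed jar, 64 mm across, 100 mm high, loose. Origin: centre of its underside.
- tape: Bystander: yellow tape roll, 90 mm across, 30 mm high, loose. Origin: centre of its underside.
- can: Bystander: can, 66 mm across, 130 mm high, loose. Origin: centre of its underside.
Not all that is in view belongs to the job. What is shaped like the end_section but yellow is not meant.

How it is judged:
By the outcome, as a careful person would: the job done as asked, in the order asked, and still so for the second after the job is handed in, with the robot touching nothing.
Of chip2, chip3, chip4, chip5, chip6, chip7, chip8, chip9, chip10, chip11 only 7 to 10 are there at a start; the rules pass over those that are not, and their reading is None.
At some moment in a run one of end_section, scoop may be knocked a few centimetres aside while the robot is not near it.
It also fails if it takes over 210 s, if anything falls off the work surface, if the arm or the gripper's body presses on something with over 40 N, if the wrist force passes 120 N, or if a joint passes its speed limit or range.

ROBOT

A 6-joint arm with a two-finger parallel gripper is mounted at the origin on the work surface. World frame = base frame: x ahead of the robot, y to its left, z up, the work surface at z = 0. Lengths are in m, angles in rad, forces in N, time in s.
With the tool pointing down it reaches from about 0.25 to 0.85 m from the base axis. Payload 12.5 kg.
Tool frame: the origin (TCP) lies on the centre line of the jaws, within the pads' length; the fingertips stand 22 mm ahead of it and the grasp point (between the pads) lies 3 mm ahead of it (robot.nose_length is the z of the fingertips in the tool frame, in m); z points along the fingers, y is the line along which they close (so a half turn about z gives the same grasp; the last joint's range is limited). The gripper opens to 93 mm and grips with 3 to 60 N. Pads are 15 mm wide; open, the fingers measure 128 mm over their backs; the gripper's body (75 mm by 188 mm) begins 65 mm behind the grasp point.
Start: joints at [-1.236, 0.351, 1.652, -0, 1.139, -0.085], TCP at [0.224, -0.502, 0.203] pointing down, gripper open.
Joint ranges: [-2.75, 2.75], [-0.79, 2.1], [0.01, 2.65], [-1.57, 4.71], [0.07, 3.14], [-2.87, 2.87]. Speed limits (rad/s): [2.22, 2.22, 2.79, 3.14, 3.14, 3.14].

INTERFACE

Orientations are given as a 3x3 rotation matrix whose columns are the frame's x, y, z axes.
In Python, from rig import robot gives the robot as it stands.
- The arm moves only by the tool arm_command, never from a script. Its argument "increments" is one flat list of numbers, 7 for each row, row after row: the turn, a rotation vector about the world's x, y, z in rad, then the shift along the world's x, y, z in mm, then the opening, from 0 (shut) to 1 (fully open). A call has 1 to 5 rows; each row is the pose to reach, as a shift and turn from the pose commanded when the call began; what a row does not reach only later rows make up. A row lasts 1/12 s, in which the tool goes at most 41.7 mm and 7.16 degrees, less where a joint would pass 70% of its speed; a pose out of reach is approached as far as the arm can. A call with a gripper value outside its range is refused whole. The fingers move at their own pace and stop on an object; "grip_force" is the grip in N (left out, the last holds). Time passes only in rows, so rows that repeat a pose let the fingers close. It gives the time, the measured TCP pose, the force, the opening and the grip force at its end, in the units of the state.
- robot.get_obs(): the state, without advancing time (a new reading comes with each control period).
- robot.grab_frame(name): name is "scene" or "side" or "wrist"; returns a dict with "image" (480x640x3 uint8, red, green, blue), "vertical_fov" (degrees; the focal length in pixels is half the picture's height over the tangent of half this angle, whatever the lens; pixels are square), "cx", "cy" (the principal point, pixels), "rvec" (rotation vector, rad) and "tvec" (3), from world to camera coordinates, as OpenCV has them. Camera axes: x right, y down, z forward; pixel columns grow to the right and rows downward; lengths in m; the calibration is good to about 2 mm. A picture is of the moment at which its call begins. There is no depth.
- robot.finish_job(): hands the job in; it is judged then, once.
The state is a dict: "time_s": time; "q": joint angles; "joint_vel": joint speeds; "effort": joint torques, N m; "position": TCP position; "orientation": TCP orientation; "force": force on the tool from outside, world axes, zero at the start; "moment": the same for the moment, N m; "width": finger opening in m; "grip_force": force on a finger pad.
Only numpy, scipy, OpenCV 4.12 (cv2) and the standard library are available. Lean on these libraries where they do the work, as an engineer would, in place of code of your own. Each camera call takes 0.05 s, during which the arm holds its last target. There are 200 camera calls.

## Working session

There is one attempt and no reset: what is moved stays moved. The work goes in short steps, Python scripts to look and compute and a tool call to move; the robot and the scene stay as the last step left them, time stands still between calls to the robot, and variables do not carry over. Pictures are saved under pics/ and viewed, at most 14 in all, crops included, and the job is handed in when it is done.

Besides the shell and the picture viewer there is one more tool, called after "Call:" by a JSON object that holds its "fn" and its "kwargs", one argument or row to a line. arm_command: Moves the arm, as the interface text tells. Its arguments: {"type":"object","properties":{"increments":{"type":"array","items":{"type":"number"}},"grip_force":{"type":"number"}},"required":["increments"]}

```bash
mkdir -p pics; ls
cat > h.py <<'E'
import numpy as np, cv2
from rig import robot
def grab(n):
    f=robot.grab_frame(n); R=cv2.Rodrigues(np.array(f['rvec'],float))[0]; t=np.array(f['tvec'],float).ravel()
    F=240/np.tan(np.radians(f['vertical_fov'])/2)
    return dict(im=np.array(f['image']),R=R,t=t,F=F,cx=f['cx'],cy=f['cy'])
def ray(c,u,v,z):
    d=c['R'].T@np.array([(u-c['cx'])/c['F'],(v-c['cy'])/c['F'],1]); o=-c['R'].T@c['t']
    return o+d*(z-o[2])/d[2]
def proj(c,P):
    p=c['R']@np.array(P,float)+c['t']; return np.array([c['cx']+c['F']*p[0]/p[2],c['cy']+c['F']*p[1]/p[2]])
def save(c,n,crop=None,s=1):
    im=c['im'][:,:,::-1]
    if crop: x0,y0,x1,y1=crop; im=im[y0:y1,x0:x1]
    cv2.imwrite('pics/'+n,cv2.resize(im,None,fx=s,fy=s,interpolation=cv2.INTER_CUBIC))
E
python3 - <<'E'
from h import *
for n in ['scene','side','wrist']:
    c=grab(n); save(c,n+'0.png'); print(n,(-c['R'].T@c['t']).round(3),c['R'][2].round(2),c['F'],c['cx'],c['cy'])
    np.savez('pics/'+n+'0.npz',**c)
o=robot.get_obs(); print(o['position'],o['orientation'],o['force'],o['width'])
E
```

```text
pics
scene [0.978 0.681 1.289] [-0.29 -0.46 -0.84] 441.50927897417887 320.916873173027 243.0446711094377
side [ 0.42  -1.251  1.282] [ 0.08  0.72 -0.69] 590.8397560772627 320.66310106153395 231.6650926458055
wrist [ 0.285 -0.475  0.385] [-0.22 -0.1  -0.97] 406.92207342342465 318.5588290379834 238.2552896333546
[ 0.22409615 -0.50197516  0.2025319 ] [[ 9.13186265e-01  4.07542332e-01 -3.03457584e-04]
 [ 4.07542440e-01 -9.13185888e-01  8.32398383e-04]
 [ 6.21243955e-05 -8.83806615e-04 -9.99999608e-01]] [-0.19545215  0.11067523 -0.01433631] 0.09319748031139063
```

View pics/scene0.png

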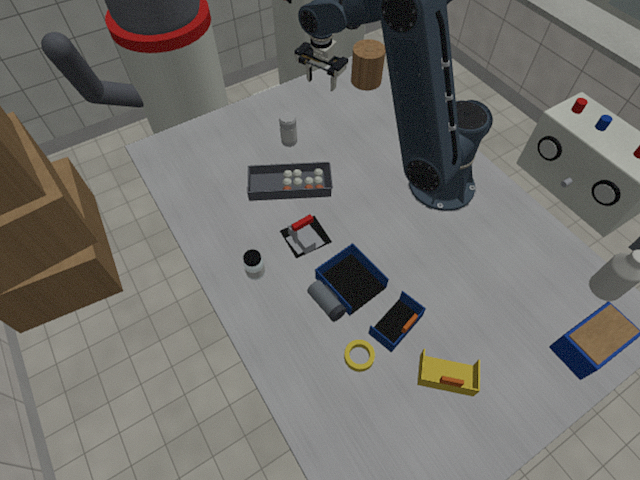

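View pics/side0.png

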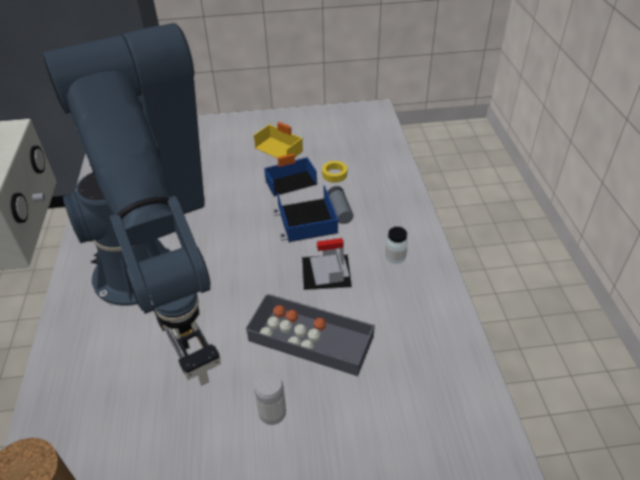

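Scene view: the end section is the blue tray with the orange lug at (398,320). The look-alikes are the yellow one (448,373), the fixed section (350,278) and the blue box with a wood top (595,340). I choose (398,320). The scoop is at (303,228), tray (290,180), can (288,130), jar (253,263) and tape (360,354). The side view shows 10 chips or so at (290,325).

Run:
```python
from h import *
c=dict(np.load('pics/scene0.npz')); save(c,'cr1.png',(300,235,500,385),4)
s=dict(np.load('pics/side0.npz'))
for nm,k in (('sc',c),('sd',s)):
    hsv=cv2.cvtColor(k['im'],cv2.COLOR_RGB2HSV)
    for name,lo,hi in (('orange',(5,180,120),(14,255,255)),('red',(0,200,120),(3,255,255)),('blue',(105,150,40),(118,255,255))):
        m=cv2.inRange(hsv,lo,hi); n,l,st,ce=cv2.connectedComponentsWithStats(m)
        for i in range(1,n):
            if st[i,4]>25:
                z={'orange':.09,'red':.116,'blue':.06}[name]
                pts=np.argwhere(l==i)[:,::-1].astype(np.float32); r=cv2.boxPoints(cv2.minAreaRect(pts))
                print(nm,name,st[i],ce[i].round(1),ray(k,*ce[i],z).round(3),[tuple(ray(k,*q,z)[:2].round(3)) for q in r] )
```

```text
sc orange [403 314  14  16  60] [410.1 321.4] [0.488 0.395 0.09 ] [(np.float64(0.517), np.float64(0.396)), (np.float64(0.462), np.float64(0.381)), (np.float64(0.46), np.float64(0.393)), (np.float64(0.514), np.float64(0.407))]
sc orange [442 376  22   8  67] [452.3 379.8] [0.498 0.588 0.09 ] [(np.float64(0.522), np.float64(0.571)), (np.float64(0.514), np.float64(0.565)), (np.float64(0.473), np.float64(0.605)), (np.float64(0.481), np.float64(0.611))]
sc red [199   5  10   8  32] [203.9   8.3] [ 0.325 -1.397  0.116] [(np.float64(0.333), np.float64(-1.436)), (np.float64(0.296), np.float64(-1.413)), (np.float64(0.322), np.float64(-1.357)), (np.float64(0.358), np.float64(-1.38))]
sc red [299 215  13   9  26] [304.8 219.2] [ 0.565 -0.065  0.116] [(np.float64(0.587), np.float64(-0.07)), (np.float64(0.542), np.float64(-0.072)), (np.float64(0.544), np.float64(-0.058)), (np.float64(0.588), np.float64(-0.056))]
sc blue [596 115  16  16 156] [603.3 122.2] [-0.721  0.131  0.06 ] [(np.float64(-0.67), np.float64(0.13)), (np.float64(-0.77), np.float64(0.095)), (np.float64(-0.771), np.float64(0.134)),
[... 1378 characters left out ...]
 np.float64(0.375))]
sd red [319 240  23   6  80] [330.  242.7] [ 0.574 -0.075  0.116] [(np.float64(0.542), np.float64(-0.069)), (np.float64(0.606), np.float64(-0.067)), (np.float64(0.605), np.float64(-0.08)), (np.float64(0.542), np.float64(-0.083))]
sd blue [266 159  50  34 589] [289.  171.4] [0.491 0.342 0.06 ] [(np.float64(0.408), np.float64(0.366)), (np.float64(0.573), np.float64(0.412)), (np.float64(0.578), np.float64(0.279)), (np.float64(0.421), np.float64(0.237))]
sd blue [280 191  58  49 890] [312.5 224.4] [0.539 0.068 0.06 ] [(np.float64(0.444), np.float64(0.172)), (np.float64(0.608), np.float64(0.224)), (np.float64(0.62), np.float64(0.032)), (np.float64(0.467), np.float64(-0.011))]
```

View pics/cr1.png

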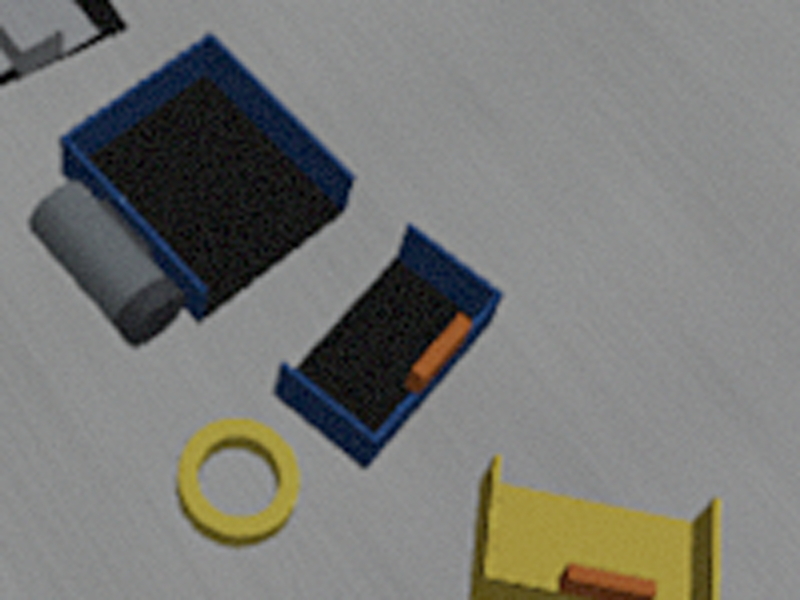

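Run:
```python
from h import *
c=dict(np.load('pics/scene0.npz'))
def f(l): 
    return np.array([ray(c,300+(x+.5)/4-.5,235+(y+.5)/4-.5,.06)[:2] for x,y in l])
def show(n,P,dx,dy):
    # order: (-x,-y),(+x,-y),(+x,+y),(-x,+y); fit rigid
    M=np.array([[-dx,-dy],[dx,-dy],[dx,dy],[-dx,dy]])/2
    H=(M-M.mean(0)).T@(P-P.mean(0)); a=np.arctan2(H[0,1]-H[1,0],H[0,0]+H[1,1])
    R=np.array([[np.cos(a),-np.sin(a)],[np.sin(a),np.cos(a)]]); t=P.mean(0)
    print(n,P.round(4).tolist(),'centre',t.round(4),'deg',np.degrees(a).round(2),'res',(P-(M@R.T+t)).round(4).tolist())
    return t,R
tf,Rf=show('fixed',f([(209,35),(63,138),(205,293),(353,180)]),.16,.175)
tl,Rl=show('loose',f([(410,228),(283,368),(369,441),(501,295)]),.16,.09)
print('gap in fixed axes',Rf.T@(tl-tf)-[0,.1325], 'lug',tl+Rl@[0,.039], 'target lug',tf+Rf@[0,.1325+.039])
```

```text
fixed [[0.4653, 0.0673], [0.6194, 0.0855], [0.6, 0.2571], [0.4468, 0.2398]] centre [0.5329 0.1624] deg 6.42 res [[0.0022, 0.0008], [-0.0028, 0.0011], [-0.0026, -0.0012], [0.0032, -0.0006]]
loose [[0.435, 0.297], [0.5855, 0.3376], [0.5659, 0.4162], [0.4118, 0.3784]] centre [0.4996 0.3573] deg 14.54 res [[0.0016, 0.0033], [-0.0028, 0.0038], [0.0002, -0.0048], [0.001, -0.0023]]
gap in fixed axes [-0.0113025   0.06489239] lug [0.48977218 0.3950667 ] target lug [0.51369379 0.33285076]
```

Fixed section: origin (0.533, 0.162), 6.4°. Loose section: origin (0.500, 0.357), 14.5°, with a gap of about 65 mm and an offset of -11 mm. The lug from the corner fit, (0.490, 0.395), agrees with the orange blob at (0.488, 0.395). Moving over it now.

Call:
{"fn": "arm_command", "kwargs": {
  "increments": [0, 0, 0, 44, 149, 10, 1, 0, 0, 0, 44, 149, 10, 1, 0, 0, 0, 44, 149, 10, 1, 0, 0, 0, 44, 149, 10, 1, 0, 0, 0, 44, 149, 10, 1]
}}

```text
time_s: 0.57
position: [0.2689, -0.3491, 0.2132]
orientation: [[0.912, 0.41, 0.0], [0.41, -0.912, 0.001], [0.001, -0.001, -1.0]]
force: [-0.7, -1.2, 0.3]
width: 0.0932
grip_force: 0.0
```

Call:
{"fn": "arm_command", "kwargs": {
  "increments": [0, 0, 0, 44, 149, 0, 1, 0, 0, 0, 44, 149, 0, 1, 0, 0, 0, 44, 149, 0, 1, 0, 0, 0, 44, 149, 0, 1, 0, 0, 0, 44, 149, 0, 1]
}}

```text
time_s: 0.98
position: [0.3127, -0.2008, 0.2129]
orientation: [[0.912, 0.41, 0.0], [0.41, -0.912, 0.001], [0.0, -0.001, -1.0]]
force: [0.2, -0.7, 0.2]
width: 0.0931
grip_force: 0.0
```

Call:
{"fn": "arm_command", "kwargs": {
  "increments": [0, 0, 0, 44, 149, 0, 1, 0, 0, 0, 44, 149, 0, 1, 0, 0, 0, 44, 149, 0, 1, 0, 0, 0, 44, 149, 0, 1, 0, 0, 0, 44, 149, 0, 1]
}}

```text
time_s: 1.4
position: [0.3573, -0.0522, 0.213]
orientation: [[0.912, 0.411, 0.001], [0.411, -0.912, 0.001], [0.001, -0.0, -1.0]]
force: [0.1, -0.8, 0.0]
width: 0.0929
grip_force: 0.0
```

Call:
{"fn": "arm_command", "kwargs": {
  "increments": [0, 0, 0, 44, 149, 0, 1, 0, 0, 0, 44, 149, 0, 1, 0, 0, 0, 44, 149, 0, 1, 0, 0, 0, 44, 149, 0, 1, 0, 0, 0, 44, 149, 0, 1]
}}

```text
time_s: 1.82
position: [0.4018, 0.0964, 0.2129]
orientation: [[0.912, 0.41, 0.001], [0.41, -0.912, 0.001], [0.001, -0.0, -1.0]]
force: [0.5, -0.8, -0.2]
width: 0.0932
grip_force: 0.0
```

Call:
{"fn": "arm_command", "kwargs": {
  "increments": [0, 0, -0.168, 44, 149, 0, 0.7, 0, 0, -0.168, 44, 149, 0, 0.7, 0, 0, -0.168, 44, 149, 0, 0.7, 0, 0, -0.168, 44, 149, 0, 0.7, 0, 0, -0.168, 44, 149, 0, 0.7]
}}

```text
time_s: 2.23
position: [0.4463, 0.2457, 0.2125]
orientation: [[0.968, 0.251, 0.001], [0.251, -0.968, 0.001], [0.001, -0.001, -1.0]]
force: [1.7, -0.5, 1.3]
width: 0.0667
grip_force: 0.0
```

Call:
{"fn": "arm_command", "kwargs": {
  "increments": [0, 0, 0, 44, 149, -40, 0.7, 0, 0, 0, 44, 149, -40, 0.7, 0, 0, 0, 44, 149, -40, 0.7, 0, 0, 0, 44, 149, -40, 0.7, 0, 0, 0, 44, 149, -40, 0.7]
}}

```text
time_s: 2.65
position: [0.4896, 0.3938, 0.1699]
orientation: [[0.968, 0.251, -0.002], [0.251, -0.968, -0.001], [-0.002, 0.0, -1.0]]
force: [0.2, 0.2, 0.1]
width: 0.0651
grip_force: 0.0
```

Run:
```python
from h import *
c=grab('wrist'); save(c,'w1.png')
hsv=cv2.cvtColor(c['im'],cv2.COLOR_RGB2HSV)
m=cv2.inRange(hsv,(5,150,100),(14,255,255)); n,l,st,ce=cv2.connectedComponentsWithStats(m)
for i in range(1,n):
    if st[i,4]>100:
        r=cv2.minAreaRect(np.argwhere(l==i)[:,::-1].astype(np.float32)); b=cv2.boxPoints(r)
        print(st[i],[ray(c,*q,.09)[:2].round(4).tolist() for q in b])
print(proj(c,[.49,.395,.09]))
```

```text
[   0  127   90   62 2519] [[0.4812, 0.6091], [0.5285, 0.5622], [0.5144, 0.5488], [0.4659, 0.596]]
[ 308  202   18   87 1482] [[0.5128, 0.4065], [0.5156, 0.3958], [0.458, 0.3807], [0.4551, 0.392]]
[316.43048327 239.23937517]
```

View pics/w1.png

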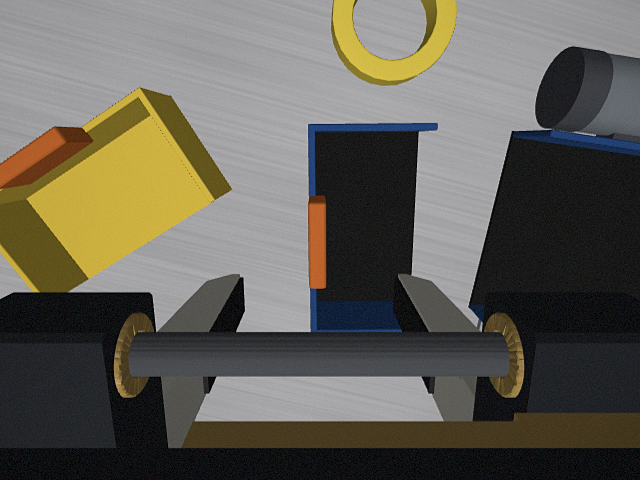

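The wrist view shows the orange lug at (317,245), midway between the fingers. It measures (0.485, 0.394), 60×11 mm at 14.8°. I'll descend and pinch it.

Call:
{"fn": "arm_command", "kwargs": {
  "increments": [0, 0, 0, -4, 0, -92, 0.7, 0, 0, 0, -4, 0, -92, 0.7, 0, 0, 0, -4, 0, -92, 0.7, 0, 0, 0, -4, 0, -92, 0.7, 0, 0, 0, -4, 0, -92, 0.7],
  "grip_force": 30
}}

```text
time_s: 3.12
position: [0.4855, 0.391, 0.0826]
orientation: [[0.969, 0.248, 0.001], [0.248, -0.969, 0.001], [0.001, -0.0, -1.0]]
force: [0.0, -0.6, 0.4]
width: 0.0651
grip_force: 0.0
```

Call:
{"fn": "arm_command", "kwargs": {
  "increments": [0, 0, 0, 0, 0, 0, 0, 0, 0, 0, 0, 0, 0, 0, 0, 0, 0, 0, 0, 0, 0, 0, 0, 0, 0, 0, 0, 0, 0, 0, 0, 0, 0, 0, 0]
}}

```text
time_s: 3.53
position: [0.4844, 0.392, 0.0816]
orientation: [[0.968, 0.249, 0.001], [0.249, -0.968, 0.001], [0.001, -0.0, -1.0]]
force: [-0.6, 0.0, 0.4]
width: 0.036
grip_force: 0.0
```

Run:
```python
from h import *
o=robot.get_obs(); print(o['width'],o['grip_force'],o['force'],o['position'])
c=grab('wrist')
hsv=cv2.cvtColor(c['im'],cv2.COLOR_RGB2HSV)
# fixed section: blue rim corners in wrist not fully visible; report later
c=grab('scene'); np.savez('pics/s2.npz',**c)
```

```text
0.03595348950153324 0.0 [-0.55787167  0.03774414  0.35925168] [0.48439969 0.39195419 0.08163448]
```

Call:
{"fn": "arm_command", "kwargs": {
  "increments": [0, 0, 0, 0, 0, 0, 0, 0, 0, 0, 0, 0, 0, 0, 0, 0, 0, 0, 0, 0, 0, 0, 0, 0, 0, 0, 0, 0, 0, 0, 0, 0, 0, 0, 0]
}}

```text
time_s: 4.05
position: [0.4842, 0.3918, 0.0809]
orientation: [[0.968, 0.249, -0.0], [0.249, -0.968, -0.0], [-0.0, 0.0, -1.0]]
force: [0.5, 0.6, -0.3]
width: 0.0009
grip_force: 0.0
```

Call:
{"fn": "arm_command", "kwargs": {
  "increments": [0, 0, 0, 0, 0, 0, 0, 0, 0, 0, 0, 0, 0, 0, 0, 0, 0, 0, 0, 0, 0, 0, 0, 0, 0, 0, 0, 0]
}}

```text
time_s: 4.38
position: [0.4842, 0.3918, 0.0809]
orientation: [[0.968, 0.249, -0.0], [0.249, -0.968, -0.0], [-0.0, 0.0, -1.0]]
force: [0.6, -1.0, -1.1]
width: 0.0004
grip_force: 0.0
```

Call:
{"fn": "arm_command", "kwargs": {
  "increments": [0, 0, -0.03, 5, -8, 0, 0, 0, 0, -0.06, 10, -16, 0, 0, 0, 0, -0.09, 16, -24, 0, 0, 0, 0, -0.12, 21, -32, 0, 0, 0, 0, -0.145, 26, -40, 0, 0]
}}

```text
time_s: 4.8
position: [0.511, 0.3506, 0.0809]
orientation: [[0.995, 0.103, 0.0], [0.103, -0.995, -0.0], [0.0, 0.0, -1.0]]
force: [-0.5, -0.3, 1.6]
width: 0.0004
grip_force: 0.0
```

Call:
{"fn": "arm_command", "kwargs": {
  "increments": [0, 0, 0, 0, 0, 0, 0, 0, 0, 0, 0, 0, 0, 0]
}}

```text
time_s: 4.97
position: [0.5106, 0.3512, 0.0809]
orientation: [[0.994, 0.105, -0.0], [0.105, -0.994, 0.0], [-0.0, -0.0, -1.0]]
force: [0.3, 0.6, 0.6]
width: 0.0007
grip_force: 0.0
```

Run:
```python
from h import *
c=grab('wrist'); save(c,'w2.png'); np.savez('pics/w2.npz',**c)
c=grab('scene'); np.savez('pics/s2.npz',**c); save(c,'s2.png',(310,240,460,352),5)
```

```text
(no output)
```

View pics/w2.png

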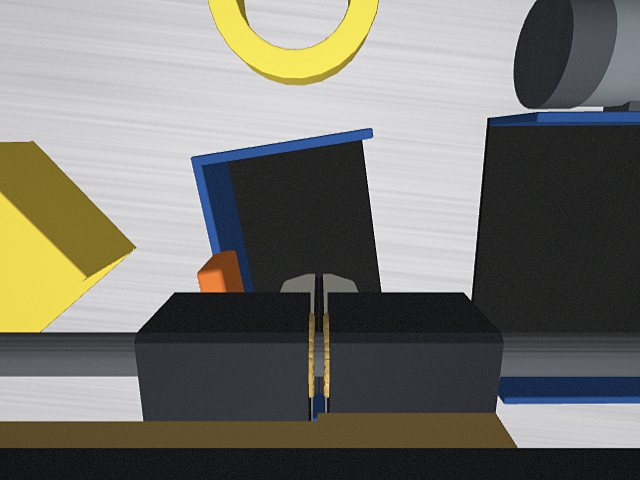

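The wrist view shows the fingers shut on nothing. The lug is at (218,270), to the +y side, so the section was knocked while I approached. I'll retreat up and re-measure.

Call:
{"fn": "arm_command", "kwargs": {
  "increments": [0, 0, 0, 0, 0, 90, 0.7, 0, 0, 0, 0, 0, 90, 0.7, 0, 0, 0, 0, 0, 90, 0.7, 0, 0, 0, 0, 0, 90, 0.7, 0, 0, 0, 0, 0, 90, 0.7]
}}

```text
time_s: 5.48
position: [0.5098, 0.352, 0.1705]
orientation: [[0.994, 0.107, -0.0], [0.107, -0.994, 0.0], [-0.0, -0.0, -1.0]]
force: [-0.1, -0.4, -0.5]
width: 0.0293
grip_force: 0.0
```

```bash
cat > lug.py <<'E'
from h import *
def lug(cam):
  c=grab(cam); hsv=cv2.cvtColor(c['im'],cv2.COLOR_RGB2HSV)
  m=cv2.inRange(hsv,(5,150,100),(14,255,255)); n,l,st,ce=cv2.connectedComponentsWithStats(m)
  for i in range(1,n):
    if st[i,4]>30:
        r=cv2.minAreaRect(np.argwhere(l==i)[:,::-1].astype(np.float32)); b=np.array([ray(c,*q,.09)[:2] for q in cv2.boxPoints(r)])
        e=[b[1]-b[0],b[2]-b[1]]; e=max(e,key=np.linalg.norm); 
        print(cam,st[i],b.mean(0).round(4),'len',np.linalg.norm(e).round(3),'deg',np.degrees(np.arctan2(e[1],e[0])).round(1)%180)
  return c
if __name__=='__main__':
  c=lug('wrist'); save(c,'w3.png'); np.savez('pics/w3.npz',**c)
  c=lug('scene'); np.savez('pics/s3.npz',**c); lug('side')
E
python3 lug.py; python3 -c "
from rig import robot;print(robot.get_obs()['position'])"
```

```text
wrist [  0 187  30  39 694] [0.5137 0.5571] len 0.029 deg 135.1
wrist [ 238  217   34   65 1441] [0.4991 0.3943] len 0.042 deg 15.400000000000006
scene [403 313  14  17  91] [0.4873 0.3944] len 0.06 deg 15.300000000000011
scene [442 376  22   8  87] [0.4979 0.5879] len 0.057 deg 134.7
side [278 123   6   9  42] [0.4822 0.5692] len 0.052 deg 85.4
side [278 154  16  11  56] [0.4834 0.3806] len 0.064 deg 33.0
side [275 306   9  10  69] [ 0.4128 -0.2762] len 0.03 deg 85.4
side [287 311  10   9  69] [ 0.4434 -0.2955] len 0.026 deg 84.5
side [315 319  10  10  77] [ 0.5109 -0.3325] len 0.028 deg 82.5
[0.50936898 0.3514749  0.16909594]
```

View pics/w3.png

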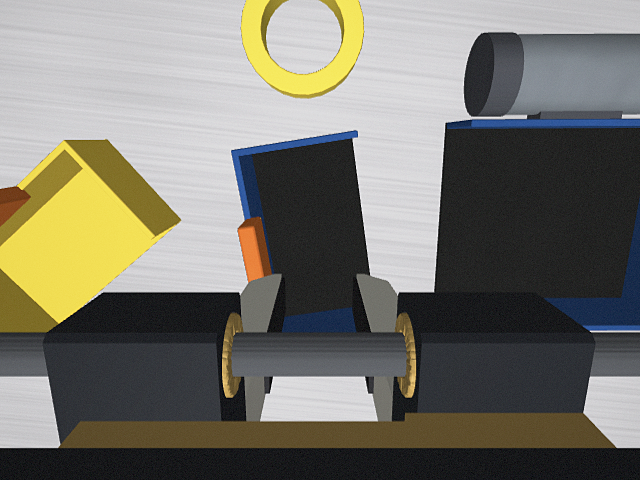

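Run:
```python
from h import *
o=robot.get_obs()
c=dict(np.load('pics/w3.npz'))
p=np.array(o['position']); R=np.array(o['orientation'])
print(robot.nose_length,o['q'],o['width'])
for d in (-.06,0,.003,.022): 
    print(d,proj(c,p+R[:,2]*d).round(1),[proj(c,p+R[:,2]*d+R[:,1]*s*o['width']/2).round(1).tolist() for s in (1,-1)])
print('cam in tool',(R.T@(-c['R'].T@c['t']-p)).round(4))
c=dict(np.load('pics/w2.npz'));p=np.array([.5106,.3512,.0809]);print(proj(c,p+R[:,2]*.022),proj(c,p))
```

```text
0.022 [5.28777617e-01 5.10599519e-01 1.49543617e+00 2.40644401e-05
 1.13846889e+00 1.99253306e+00] 0.041281007454061026
-0.06 [319.4 342.4] [[380.8, 342.4], [258.0, 342.4]]
0 [319.2 281.7] [[362.3, 281.7], [276.2, 281.6]]
0.003 [319.2 279.6] [[361.6, 279.6], [276.8, 279.5]]
0.022 [319.2 267.6] [[358.0, 267.6], [280.4, 267.6]]
cam in tool [ 0.0664 -0.0002 -0.1846]
[318.23714795 267.51556921] [318.17742777 281.68788458]
```

Run:
```python
from h import *
c2=dict(np.load('pics/w2.npz'));c3=dict(np.load('pics/w3.npz'));s=dict(np.load('pics/s3.npz'));s0=dict(np.load('pics/scene0.npz'))
def tri(obs):
    A=[];b=[]
    for c,u,v in obs:
        x=(u-c['cx'])/c['F'];y=(v-c['cy'])/c['F'];R=c['R'];t=c['t']
        A+= [x*R[2]-R[0],y*R[2]-R[1]]; b+=[t[0]-x*t[2],t[1]-y*t[2]]
    X,r,_,_=np.linalg.lstsq(np.array(A),np.array(b),rcond=None); return X.round(4),r
print('lug inner +x top',tri([(c2,236,252),(c3,261,217)]))
print('rim +x+y outer',tri([(c2,192,157),(c3,233,151)]))
print('rim +x-y outer',tri([(c2,372,129),(c3,357,132)]))
print('fixed +x+y',tri([(c2,488,119),(c3,446,123)]))
for c in (c3,c2): print([proj(c,P).round(0).tolist() for P in ([.5143,.407,.09],[.5659,.4162,.06],[.6,.2571,.06])])
save(s,'s3.png',(300,235,500,385),4)
d=cv2.absdiff(s['im'],s0['im']).max(2)[235:385,300:500]; print((d>40).sum())
```

```text
lug inner +x top (array([0.516 , 0.3942, 0.0634]), array([8.93020182e-08]))
rim +x+y outer (array([0.5614, 0.4162, 0.0688]), array([3.17611753e-07]))
rim +x-y outer (array([0.583 , 0.3332, 0.0653]), array([3.42545254e-07]))
fixed +x+y (array([ 0.5993,  0.2539, -0.0007]), array([1.67408654e-08]))
[[236.0, 225.0], [236.0, 143.0], [468.0, 118.0]]
[[195.0, 269.0], [198.0, 148.0], [533.0, 111.0]]
3670
```

View pics/s3.png

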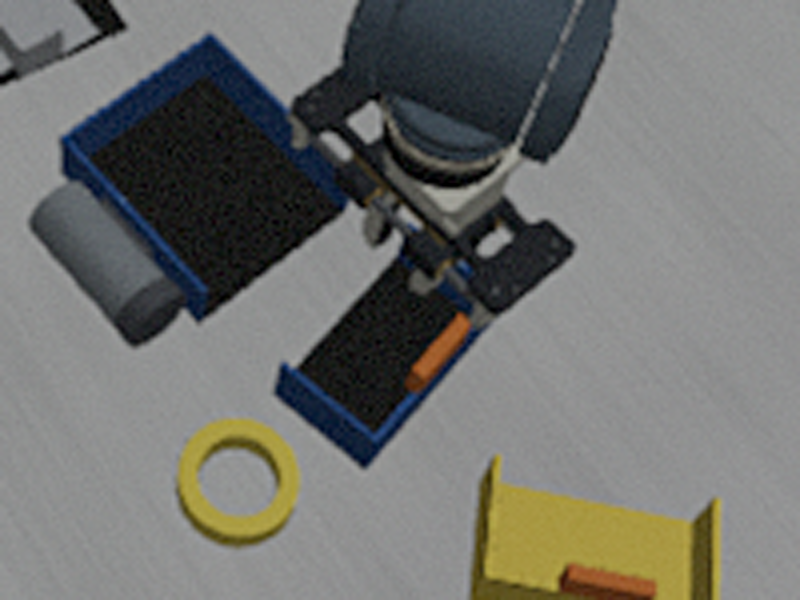

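Run:
```python
from h import *
s=dict(np.load('pics/s3.npz'))
p=np.array([.5094,.3515,.169]);o=robot.get_obs();R=np.array(o['orientation'])
for d in (.0,.022): print(proj(s,p+R[:,2]*d),[proj(s,p+R[:,2]*d+R[:,1]*k*.016) for k in (1,-1)])
x=np.array([400.,300]); print(ray(s,400,300,.147))
f=robot.grab_frame('wrist'); print({k:v for k,v in f.items() if k!='image'})
sd=grab('side'); np.savez('pics/sd3.npz',**sd); save(sd,'sd3.png',(200,80,400,230),4); print(proj(sd,p+R[:,2]*.022),proj(sd,[.487,.394,.09]))
```

```text
[399.22789479 301.74331771] [array([395.23390669, 297.65957935]), array([403.26613658, 305.87230421])]
[398.06815636 305.08374944] [array([394.13939607, 301.04227011]), array([402.0397979 , 309.16934034])]
[0.49498176 0.34189498 0.147     ]
{'vertical_fov': 61.06365641645245, 'cx': 318.5588290379834, 'cy': 238.2552896333546, 'rvec': array([-2.19345242,  1.97136404,  0.23982009]), 'tvec': array([0.29471628, 0.50745605, 0.48973851])}
[292.68409014 148.09655412] [285.87132604 155.24324113]
```

View pics/sd3.png

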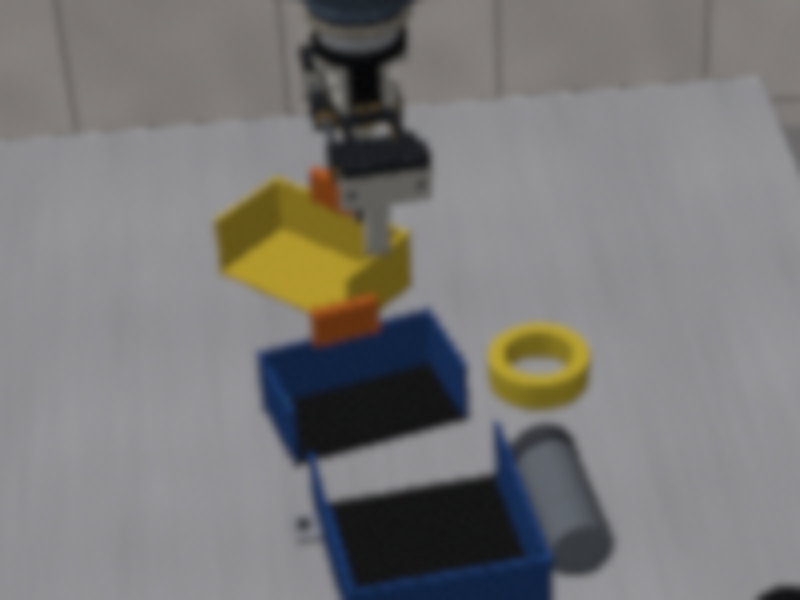

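```bash
cat >> h.py <<'E'
def tri(obs):
    A=[];b=[]
    for c,u,v in obs:
        x=(u-c['cx'])/c['F'];y=(v-c['cy'])/c['F'];R=c['R'];t=c['t']
        A+= [x*R[2]-R[0],y*R[2]-R[1]]; b+=[t[0]-x*t[2],t[1]-y*t[2]]
    X,r,_,_=np.linalg.lstsq(np.array(A),np.array(b),rcond=None); return X.round(4),r
E
python3 - <<'E'
from h import *
s=dict(np.load('pics/s3.npz'));d=dict(np.load('pics/sd3.npz'))
print('tip',tri([(s,393.4,294.6),(d,293.6,142.6)]))
# fixed section rim corners: known heights .06
k=lambda x,y:(300+(x+.5)/4-.5,235+(y+.5)/4-.5); m=lambda x,y:(200+(x+.5)/4-.5,80+(y+.5)/4-.5)
print('fixed +x+y',tri([(s,*k(205,293)),(d,*m(499,425))]))
print('loose +x+y',tri([(s,*k(369,441)),(d,*m(430,312))]))
print('loose -x+y',tri([(s,*k(501,295)),(d,*m(260,355))]))
print('lug top +x',tri([(s,*k(409,378)),(d,*m(378,296))]))
o=robot.get_obs();print(o['position'],o['width'])
E
```

```text
tip (array([0.5137, 0.3299, 0.1826]), array([5.05320086e-06]))
fixed +x+y (array([0.5993, 0.2549, 0.0542]), array([2.44065528e-06]))
loose +x+y (array([0.5627, 0.4155, 0.0553]), array([5.72898228e-06]))
loose -x+y (array([0.4103, 0.3773, 0.0557]), array([3.7595226e-07]))
lug top +x (array([0.5188, 0.4006, 0.0873]), array([2.07320655e-05]))
[0.50964204 0.35154932 0.16952282] 0.04901987470070488
```

The side view shows the fingertips at (294,142), but the nominal nose length predicts (293,148). Triangulation puts the tips about 35 mm higher than nominal, which explains the empty pinch. I'll calibrate by touching bare bench at about (0.36, 0.29).

Call:
{"fn": "arm_command", "kwargs": {
  "increments": [0, 0, 0, -150, -60, 0, 0, 0, 0, 0, -150, -60, 0, 0, 0, 0, 0, -150, -60, 0, 0, 0, 0, 0, -150, -60, 0, 0, 0, 0, 0, -150, -60, 0, 0],
  "grip_force": 10
}}

```text
time_s: 6.15
position: [0.3544, 0.2891, 0.1697]
orientation: [[0.994, 0.108, -0.005], [0.108, -0.994, -0.003], [-0.005, 0.002, -1.0]]
force: [2.1, 0.4, 0.2]
width: 0.0249
grip_force: 0.0
```

Call:
{"fn": "arm_command", "kwargs": {
  "increments": [0, 0, 0, 0, 0, -140, 0, 0, 0, 0, 0, 0, -140, 0, 0, 0, 0, 0, 0, -140, 0, 0, 0, 0, 0, 0, -140, 0, 0, 0, 0, 0, 0, -140, 0]
}}

```text
time_s: 6.57
position: [0.3582, 0.2904, 0.0274]
orientation: [[0.994, 0.107, -0.006], [0.107, -0.994, -0.004], [-0.006, 0.003, -1.0]]
force: [0.0, -0.2, -1.0]
width: 0.0003
grip_force: 0.0
```

Run:
```python
from h import *
o=robot.get_obs();print(o['position'],o['width'],o['force'])
s=grab('scene');d=grab('side');w=grab('wrist')
p=np.array(o['position']); 
for c in (s,d,w): print(proj(c,p-[0,0,.022]),proj(c,p+[0,0,.015]))
a=cv2.resize(s['im'][240:330,390:490],None,fx=4,fy=4);b=cv2.resize(d['im'][130:220,210:310],None,fx=4,fy=4)
cv2.imwrite('pics/t1.png',np.hstack([a,b])[:,:,::-1])
```

```text
[0.35820883 0.29039388 0.02735127] 0.0003346481346470275 [ 0.02820682 -0.23439251 -0.99882404]
[416.89397665 286.27351287] [419.02577834 280.92520268]
[251.78366274 197.33533253] [250.67370518 188.79371204]
[320.46750495 269.40010428] [320.93328413 295.24455982]
```

View pics/t1.png

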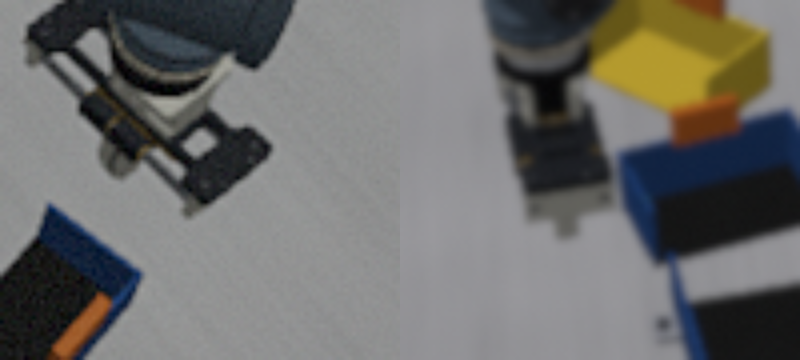

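In both views the shut fingertips (scene (419,284), side (252,189)) stand about 13 mm above the reported TCP. I'll step down to touch.

Call:
{"fn": "arm_command", "kwargs": {
  "increments": [0, 0, 0, 0, 0, -10, 0, 0, 0, 0, 0, 0, -20, 0, 0, 0, 0, 0, 0, -20, 0]
}}

```text
time_s: 6.97
position: [0.3598, 0.2915, 0.0099]
orientation: [[0.994, 0.107, -0.001], [0.107, -0.994, -0.0], [-0.001, 0.0, -1.0]]
force: [-0.7, -0.0, -0.7]
width: 0.0004
grip_force: 0.0
```

Call:
{"fn": "arm_command", "kwargs": {
  "increments": [0, 0, 0, 0, 0, -4, 0, 0, 0, 0, 0, 0, -4, 0]
}}

```text
time_s: 7.13
position: [0.3601, 0.2917, 0.0066]
orientation: [[0.994, 0.107, -0.0], [0.107, -0.994, -0.0], [-0.0, 0.0, -1.0]]
force: [0.0, -0.2, -0.6]
width: 0.0005
grip_force: 0.0
```

Call:
{"fn": "arm_command", "kwargs": {
  "increments": [0, 0, 0, 0, 0, -4, 0, 0, 0, 0, 0, 0, -4, 0]
}}

```text
time_s: 7.3
position: [0.3601, 0.2917, 0.0026]
orientation: [[0.994, 0.107, -0.0], [0.107, -0.994, -0.0], [-0.0, 0.0, -1.0]]
force: [0.3, 0.3, -0.4]
width: 0.0005
grip_force: 0.0
```

Call:
{"fn": "arm_command", "kwargs": {
  "increments": [0, 0, 0, 0, 0, -4, 0, 0, 0, 0, 0, 0, -4, 0]
}}

```text
time_s: 7.47
position: [0.36, 0.2917, -0.0015]
orientation: [[0.994, 0.107, -0.0], [0.107, -0.994, -0.0], [-0.0, 0.0, -1.0]]
force: [-0.6, 1.2, -0.8]
width: 0.0006
grip_force: 0.0
```

Nominal contact (z=0.022) is well passed with no force, which confirms the offset.

Call:
{"fn": "arm_command", "kwargs": {
  "increments": [0, 0, 0, 0, 0, -4, 0, 0, 0, 0, 0, 0, -4, 0]
}}

```text
time_s: 7.63
position: [0.36, 0.2916, -0.0056]
orientation: [[0.994, 0.107, -0.0], [0.107, -0.994, -0.0], [-0.001, 0.0, -1.0]]
force: [-0.5, -0.1, -0.8]
width: 0.0007
grip_force: 0.0
```

Call:
{"fn": "arm_command", "kwargs": {
  "increments": [0, 0, 0, 0, 0, -3, 0, 0, 0, 0, 0, 0, -3, 0]
}}

```text
time_s: 7.8
position: [0.36, 0.2917, -0.0085]
orientation: [[0.994, 0.107, -0.0], [0.107, -0.994, -0.0], [-0.0, 0.0, -1.0]]
force: [0.4, 0.3, -1.2]
width: 0.0007
grip_force: 0.0
```

Call:
{"fn": "arm_command", "kwargs": {
  "increments": [0, 0, 0, 0, 0, -3, 0, 0, 0, 0, 0, 0, -3, 0]
}}

```text
time_s: 7.97
position: [0.36, 0.2917, -0.0114]
orientation: [[0.994, 0.107, -0.0], [0.107, -0.994, -0.0], [-0.0, 0.0, -1.0]]
force: [-0.1, -0.6, -1.0]
width: 0.0005
grip_force: 0.0
```

Call:
{"fn": "arm_command", "kwargs": {
  "increments": [0, 0, 0, 0, 0, -2, 0, 0, 0, 0, 0, 0, -2, 0]
}}

```text
time_s: 8.13
position: [0.3601, 0.2917, -0.0133]
orientation: [[0.994, 0.107, -0.0], [0.107, -0.994, -0.0], [-0.0, 0.0, -1.0]]
force: [0.3, -1.4, -0.1]
width: 0.0005
grip_force: 0.0
```

Call:
{"fn": "arm_command", "kwargs": {
  "increments": [0, 0, 0, 0, 0, -2, 0, 0, 0, 0, 0, 0, -2, 0]
}}

```text
time_s: 8.3
position: [0.3601, 0.2917, -0.0153]
orientation: [[0.994, 0.107, -0.0], [0.107, -0.994, -0.0], [-0.0, 0.0, -1.0]]
force: [-0.3, 0.4, -0.1]
width: 0.0004
grip_force: 0.0
```

Call:
{"fn": "arm_command", "kwargs": {
  "increments": [0, 0, 0, 0, 0, -2, 0, 0, 0, 0, 0, 0, -2, 0]
}}

```text
time_s: 8.47
position: [0.3603, 0.2918, -0.0155]
orientation: [[0.994, 0.107, -0.0], [0.107, -0.994, -0.0], [-0.0, 0.0, -1.0]]
force: [-7.7, -4.6, 31.4]
width: 0.0007
grip_force: 16.1
```

Call:
{"fn": "arm_command", "kwargs": {
  "increments": [0, 0, 0, 0, 0, -2, 0, 0, 0, 0, 0, 0, -2, 0]
}}

```text
time_s: 8.63
position: [0.3603, 0.2918, -0.0157]
orientation: [[0.994, 0.107, 0.0], [0.107, -0.994, -0.0], [0.0, 0.0, -1.0]]
force: [-16.0, -11.8, 71.1]
width: 0.0003
grip_force: 35.2
```

Contact is at reported z = -0.0154, so the tips really lie 15.4 mm behind the reported TCP and everything is 37.4 mm off along the tool axis. The real grasp point is at reported TCP + 34.4 mm up. Retrying the lug with grasp z = reported + 0.034.

Call:
{"fn": "arm_command", "kwargs": {
  "increments": [0, 0, 0, 0, 0, 130, 0.7, 0, 0, 0, 0, 0, 130, 0.7, 0, 0, 0, 0, 0, 130, 0.7, 0, 0, 0, 0, 0, 130, 0.7, 0, 0, 0, 0, 0, 130, 0.7],
  "grip_force": 30
}}

```text
time_s: 9.05
position: [0.3614, 0.2926, 0.1133]
orientation: [[0.994, 0.107, 0.004], [0.107, -0.994, 0.003], [0.005, -0.002, -1.0]]
force: [0.1, -0.6, 0.1]
width: 0.0293
grip_force: 0.0
```

Call:
{"fn": "arm_command", "kwargs": {
  "increments": [0, 0, 0.15, 126, 102, 0, 0.7, 0, 0, 0.15, 126, 102, 0, 0.7, 0, 0, 0.15, 126, 102, 0, 0.7, 0, 0, 0.15, 126, 102, 0, 0.7, 0, 0, 0.15, 126, 102, 0, 0.7]
}}

```text
time_s: 9.47
position: [0.4896, 0.3964, 0.1083]
orientation: [[0.967, 0.254, 0.0], [0.254, -0.967, 0.0], [0.0, -0.0, -1.0]]
force: [0.8, 0.8, -0.1]
width: 0.0616
grip_force: 0.0
```

Call:
{"fn": "arm_command", "kwargs": {
  "increments": [0, 0, 0, 0, 0, -70, 0.7, 0, 0, 0, 0, 0, -70, 0.7, 0, 0, 0, 0, 0, -70, 0.7, 0, 0, 0, 0, 0, -70, 0.7]
}}

```text
time_s: 9.8
position: [0.4848, 0.3928, 0.0388]
orientation: [[0.967, 0.254, -0.004], [0.254, -0.967, -0.003], [-0.005, 0.002, -1.0]]
force: [0.4, 0.2, 0.2]
width: 0.0651
grip_force: 0.0
```

Call:
{"fn": "arm_command", "kwargs": {
  "increments": [0, 0, 0, 0, 0, 0, 0, 0, 0, 0, 0, 0, 0, 0, 0, 0, 0, 0, 0, 0, 0, 0, 0, 0, 0, 0, 0, 0, 0, 0, 0, 0, 0, 0, 0]
}}

```text
time_s: 10.22
position: [0.4865, 0.394, 0.0418]
orientation: [[0.967, 0.254, 0.001], [0.254, -0.967, 0.001], [0.001, -0.0, -1.0]]
force: [-0.1, -0.3, -0.2]
width: 0.0364
grip_force: 0.0
```

Call:
{"fn": "arm_command", "kwargs": {
  "increments": [0, 0, 0, 0, 0, 0, 0, 0, 0, 0, 0, 0, 0, 0, 0, 0, 0, 0, 0, 0, 0, 0, 0, 0, 0, 0, 0, 0, 0, 0, 0, 0, 0, 0, 0]
}}

```text
time_s: 10.63
position: [0.4862, 0.3938, 0.041]
orientation: [[0.967, 0.254, 0.0], [0.254, -0.967, 0.0], [0.0, -0.0, -1.0]]
force: [-0.4, 0.7, 1.2]
width: 0.0118
grip_force: 30.0
```

Call:
{"fn": "arm_command", "kwargs": {
  "increments": [0, 0, -0.03, 5, -8, 0, 0, 0, 0, -0.06, 10, -16, 0, 0, 0, 0, -0.09, 16, -24, 0, 0, 0, 0, -0.12, 21, -32, 0, 0, 0, 0, -0.145, 26, -40, 0, 0]
}}

```text
time_s: 11.05
position: [0.5128, 0.353, 0.041]
orientation: [[0.994, 0.108, 0.0], [0.108, -0.994, 0.0], [0.0, -0.0, -1.0]]
force: [-2.9, 3.6, -0.2]
width: 0.0119
grip_force: 30.0
```

Call:
{"fn": "arm_command", "kwargs": {
  "increments": [0, 0, 0, 0, 0, 0, 0, 0, 0, 0, 0, 0, 0, 0, 0, 0, 0, 0, 0, 0, 0]
}}

```text
time_s: 11.3
position: [0.5126, 0.3532, 0.041]
orientation: [[0.994, 0.112, 0.001], [0.112, -0.994, -0.001], [0.001, 0.001, -1.0]]
force: [1.5, -1.3, -1.7]
width: 0.012
grip_force: 30.0
```

Run:
```python
from h import *
c=grab('wrist'); np.savez('pics/w4.npz',**c); save(c,'w4.png')
o=robot.get_obs();print(o['position'],o['width'],o['grip_force'])
```

```text
[0.51245519 0.35352427 0.04097465] 0.012141674442313854 29.997408092021942
```

View pics/w4.png

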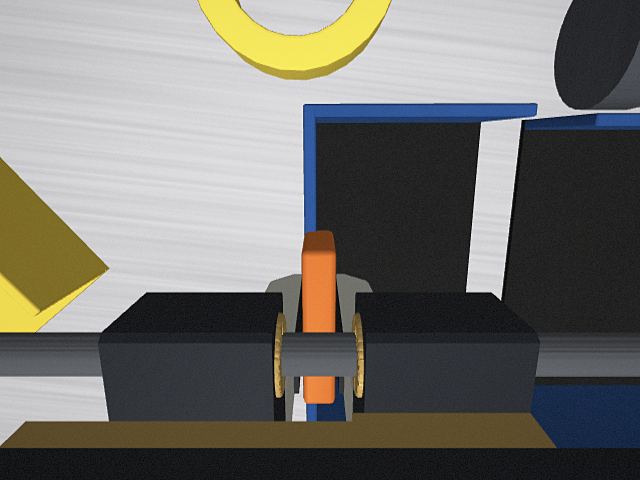

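Run:
```python
from h import *
c=dict(np.load('pics/w4.npz'))
hsv=cv2.cvtColor(c['im'],cv2.COLOR_RGB2HSV); m=cv2.inRange(hsv,(100,120,40),(125,255,255))
top=lambda u:int(np.argmax(m[:300,u]>0))
us=[310,340,400,460,520,533,540,560,590,597,600,605,610,620,630,638]; print([(u,top(u),int((m[:300,u]>0).sum())) for u in us])
for z,pts in ((.06,[(304,104),(537,104),(598,114)]),(.06,[(u,top(u)) for u in (310,400,460,520,605,620,635)]),(.004,[(480,122),(466,290),(522,121),(503,300)])):
    for p in pts: print(z,p,ray(c,*p,z)[:2].round(4))
```

```text
[(310, 104, 127), (340, 104, 19), (400, 104, 19), (460, 104, 19), (520, 104, 13), (533, 103, 24), (540, 119, 11), (560, 117, 13), (590, 114, 16), (597, 113, 17), (600, 113, 17), (605, 113, 17), (610, 113, 17), (620, 113, 17), (630, 113, 17), (638, 113, 17)]
0.06 (304, 104) [0.5906 0.3675]
0.06 (537, 104) [0.6006 0.2785]
0.06 (598, 114) [0.5996 0.2542]
0.06 (310, 104) [0.5909 0.3652]
0.06 (400, 104) [0.5947 0.3308]
0.06 (460, 104) [0.5973 0.3079]
0.06 (520, 104) [0.5999 0.285 ]
0.06 (605, 113) [0.6003 0.2516]
0.06 (620, 113) [0.6009 0.2458]
0.06 (635, 113) [0.6016 0.2401]
0.004 (480, 122) [0.5961 0.2778]
0.004 (466, 290) [0.5038 0.2667]
0.004 (522, 121) [0.599  0.2562]
0.004 (503, 300) [0.5001 0.2442]
```

The wrist view shows the lug (318,310) held, the loose rim along row 104 and the fixed rim at row 113 from (598,114). The rims are parallel at 6.4°. The gap is about 23 mm and the lateral error about 3.3 mm. Closing up.

Call:
{"fn": "arm_command", "kwargs": {
  "increments": [0, 0, 0, -2, -6, 0, 0, 0, 0, 0, -2, -12, 0, 0, 0, 0, 0, -1, -18, 0, 0, 0, 0, 0, -1, -18, 0, 0]
}}

```text
time_s: 11.68
position: [0.5108, 0.3347, 0.041]
orientation: [[0.994, 0.111, -0.001], [0.111, -0.994, -0.0], [-0.001, 0.0, -1.0]]
force: [-2.2, -2.3, 2.0]
width: 0.012
grip_force: 30.0
```

Call:
{"fn": "arm_command", "kwargs": {
  "increments": [0, 0, 0, 0.3, -3, 0, 0, 0, 0, 0, 0.3, -3, 0, 0]
}}

```text
time_s: 11.85
position: [0.5114, 0.3323, 0.041]
orientation: [[0.994, 0.111, -0.0], [0.111, -0.994, -0.0], [-0.0, 0.0, -1.0]]
force: [-2.1, -0.7, 2.0]
width: 0.0116
grip_force: 30.0
```

Call:
{"fn": "arm_command", "kwargs": {
  "increments": [0, 0, 0, 0.2, -2, 0, 0, 0, 0, 0, 0.2, -2, 0, 0]
}}

```text
time_s: 12.02
position: [0.5117, 0.3307, 0.041]
orientation: [[0.994, 0.112, 0.0], [0.112, -0.994, 0.0], [0.0, -0.0, -1.0]]
force: [-1.0, 1.9, 1.3]
width: 0.0119
grip_force: 30.0
```

Call:
{"fn": "arm_command", "kwargs": {
  "increments": [0, 0, 0, 0.1, -1.5, 0, 0, 0, 0, 0, 0.1, -1.5, 0, 0]
}}

```text
time_s: 12.18
position: [0.5118, 0.3303, 0.0411]
orientation: [[0.994, 0.111, 0.001], [0.111, -0.994, 0.002], [0.001, -0.002, -1.0]]
force: [-1.5, 8.2, -0.5]
width: 0.012
grip_force: 30.0
```

Call:
{"fn": "arm_command", "kwargs": {
  "increments": [0, 0, 0, 0.2, -1.5, 0, 0, 0, 0, 0, 0.2, -1.5, 0, 0, 0, 0, 0, 0.2, -1.5, 0, 0]
}}

```text
time_s: 12.43
position: [0.5119, 0.3302, 0.0413]
orientation: [[0.994, 0.111, 0.001], [0.111, -0.994, 0.004], [0.001, -0.004, -1.0]]
force: [-3.6, 16.4, 0.4]
width: 0.0118
grip_force: 30.0
```

Run:
```python
from h import *
c=grab('wrist'); np.savez('pics/w5.npz',**c)
hsv=cv2.cvtColor(c['im'],cv2.COLOR_RGB2HSV); m=cv2.inRange(hsv,(100,120,40),(125,255,255))
f=lambda u:(u,int(np.argmax(m[:300,u]>0)),int((m[:300,u]>0).sum()))
print([f(u) for u in range(300,640,12)])
print([ray(c,u,f(u)[1],.06)[:2].round(4).tolist() for u in range(312,640,36)])
g=c['im'].sum(2)[200,330:640]; print([int(x) for x in g[::6]])
o=robot.get_obs();print(o['position'],o['force'])
```

```text
[(300, 0, 0), (312, 104, 128), (324, 104, 19), (336, 104, 19), (348, 104, 19), (360, 104, 19), (372, 104, 19), (384, 104, 19), (396, 104, 19), (408, 104, 19), (420, 104, 19), (432, 104, 19), (444, 104, 19), (456, 104, 19), (468, 104, 19), (480, 104, 19), (492, 104, 19), (504, 104, 19), (516, 104, 19), (528, 104, 19), (540, 104, 19), (552, 104, 19), (564, 104, 19), (576, 104, 19), (588, 104, 19), (600, 104, 19), (612, 104, 19), (624, 104, 19), (636, 104, 19)]
[[0.5902, 0.3413], [0.5918, 0.3275], [0.5933, 0.3137], [0.5948, 0.3], [0.5964, 0.2862], [0.5979, 0.2725], [0.5994, 0.2588], [0.601, 0.245], [0.6025, 0.2313], [0.604, 0.2176]]
[123, 115, 111, 109, 125, 119, 123, 114, 106, 125, 108, 114, 114, 123, 115, 121, 115, 122, 107, 118, 99, 129, 113, 117, 80, 102, 122, 107, 131, 110, 115, 123, 123, 113, 110, 117, 98, 110, 112, 110, 105, 109, 109, 100, 108, 109, 110, 107, 105, 108, 111, 103]
[0.51189028 0.33021843 0.04132123] [-2.41645279 16.51732972  0.15697814]
```

Rim edges are now collinear (row 104 throughout), the floor is continuous and contact force is 16 N, so it is flush. I'll release and go above the scoop.

Call:
{"fn": "arm_command", "kwargs": {
  "increments": [0, 0, 0, 0, 0.5, 0, 0.5, 0, 0, 0, 0, 1, 0, 0.5, 0, 0, 0, 0, 2, 0, 0.5, 0, 0, 0, 0, 2, 0, 0.5, 0, 0, 0, 0, 2, 0, 0.5]
}}

```text
time_s: 12.9
position: [0.512, 0.3295, 0.0408]
orientation: [[0.994, 0.111, -0.0], [0.111, -0.994, -0.0], [-0.0, 0.0, -1.0]]
force: [0.0, -0.6, 0.5]
width: 0.0404
grip_force: 0.0
```

Call:
{"fn": "arm_command", "kwargs": {
  "increments": [0, 0, 0, 0, 0, 140, 0.7, 0, 0, 0, 0, 0, 140, 0.7, 0, 0, 0, 0, 0, 140, 0.7, 0, 0, 0, 0, 0, 140, 0.7, 0, 0, 0, 0, 0, 140, 0.7]
}}

```text
time_s: 13.32
position: [0.5138, 0.3305, 0.1856]
orientation: [[0.994, 0.111, 0.006], [0.111, -0.994, 0.003], [0.007, -0.003, -1.0]]
force: [-0.5, 1.2, 0.5]
width: 0.0644
grip_force: 0.0
```

Call:
{"fn": "arm_command", "kwargs": {
  "increments": [0, 0, 0, 20, -135, 0, 0.7, 0, 0, 0, 20, -135, 0, 0.7, 0, 0, 0, 20, -135, 0, 0.7, 0, 0, 0, 20, -135, 0, 0.7]
}}

```text
time_s: 13.65
position: [0.5318, 0.1902, 0.1796]
orientation: [[0.994, 0.109, -0.002], [0.109, -0.994, -0.002], [-0.002, 0.001, -1.0]]
force: [-0.4, -0.1, 1.0]
width: 0.065
grip_force: 0.0
```

Call:
{"fn": "arm_command", "kwargs": {
  "increments": [0, 0, 0, 20, -135, 0, 0.7, 0, 0, 0, 20, -135, 0, 0.7, 0, 0, 0, 20, -135, 0, 0.7, 0, 0, 0, 20, -135, 0, 0.7]
}}

```text
time_s: 13.98
position: [0.5519, 0.0553, 0.1798]
orientation: [[0.994, 0.109, -0.002], [0.109, -0.994, -0.001], [-0.002, 0.001, -1.0]]
force: [0.9, 0.3, 1.4]
width: 0.0649
grip_force: 0.0
```

Call:
{"fn": "arm_command", "kwargs": {
  "increments": [0, 0, 0, 20, -135, 0, 0.7, 0, 0, 0, 20, -135, 0, 0.7, 0, 0, 0, 20, -135, 0, 0.7, 0, 0, 0, 20, -135, 0, 0.7, 0, 0, 0, 20, -135, 0, 0.7]
}}

```text
time_s: 14.4
position: [0.5718, -0.0776, 0.1798]
orientation: [[0.994, 0.108, -0.001], [0.108, -0.994, 0.0], [-0.001, -0.0, -1.0]]
force: [-0.6, -0.1, -1.1]
width: 0.065
grip_force: 0.0
```

Run:
```python
from h import *
c=grab('wrist'); np.savez('pics/w6.npz',**c); save(c,'w6.png'); s=grab('scene'); np.savez('pics/s6.npz',**s)
o=robot.get_obs();print(o['position'],o['orientation'])
hsv=cv2.cvtColor(c['im'],cv2.COLOR_RGB2HSV); m=cv2.inRange(hsv,(0,170,80),(4,255,255))|cv2.inRange(hsv,(176,170,80),(180,255,255)); n,l,st,ce=cv2.connectedComponentsWithStats(m)
for i in range(1,n):
    if st[i,4]>100:
        r=cv2.minAreaRect(np.argwhere(l==i)[:,::-1].astype(np.float32)); b=np.array([ray(c,*q,.116)[:2] for q in cv2.boxPoints(r)]); e=max([b[1]-b[0],b[2]-b[1]],key=np.linalg.norm)
        print(st[i],b.round(4).tolist(),b.mean(0),np.linalg.norm(e),np.degrees(np.arctan2(e[1],e[0])))
```

```text
[ 0.57155139 -0.07457745  0.18003939] [[ 9.93831973e-01  1.10886290e-01 -1.49681943e-03]
 [ 1.10887334e-01 -9.93832782e-01  6.32877013e-04]
 [-1.41741083e-03 -7.94951726e-04 -9.99998679e-01]]
[ 284  180   37  119 3603] [[0.5362, -0.0578], [0.6119, -0.0555], [0.6128, -0.0748], [0.5371, -0.0785]] [ 0.57452627 -0.06666777] 0.07573962019612562 1.7400989185572495
```

View pics/w6.png

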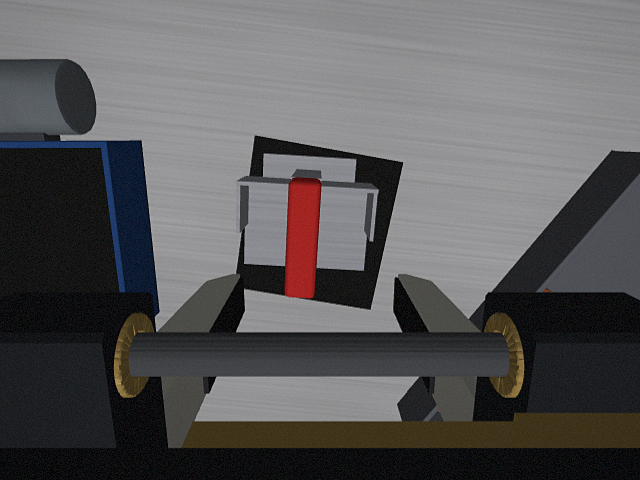

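The wrist view shows the red bar at (303,238), 76 mm long, with the pan askew on the mat. Bar centre (0.5745, -0.067), 2.3°, so the grip point is (0.5785, -0.0665). Before gripping I'll take one overhead look at tray and chips.

Call:
{"fn": "arm_command", "kwargs": {
  "increments": [0, 0, 0, -60, -85, 100, 0.7, 0, 0, 0, -60, -85, 100, 0.7, 0, 0, 0, -60, -85, 100, 0.7, 0, 0, 0, -60, -85, 100, 0.7, 0, 0, 0, -60, -85, 100, 0.7]
}}

```text
time_s: 14.92
position: [0.5121, -0.1607, 0.2841]
orientation: [[0.994, 0.111, 0.005], [0.111, -0.994, -0.002], [0.004, 0.003, -1.0]]
force: [1.0, 0.7, -0.4]
width: 0.0649
grip_force: 0.0
```

Call:
{"fn": "arm_command", "kwargs": {
  "increments": [0, 0, 0, -120, -120, 70, 0.7, 0, 0, 0, -120, -120, 70, 0.7, 0, 0, 0, -120, -120, 70, 0.7, 0, 0, 0, -120, -120, 70, 0.7, 0, 0, 0, -120, -120, 70, 0.7]
}}

```text
time_s: 15.33
position: [0.3908, -0.2809, 0.3517]
orientation: [[0.994, 0.112, 0.0], [0.112, -0.994, -0.001], [0.0, 0.001, -1.0]]
force: [0.4, 0.8, -0.7]
width: 0.065
grip_force: 0.0
```

Call:
{"fn": "arm_command", "kwargs": {
  "increments": [0, 0, 0, 0, -50, 0, 0.7, 0, 0, 0, 0, -50, 0, 0.7, 0, 0, 0, 0, -50, 0, 0.7]
}}

```text
time_s: 15.58
position: [0.3926, -0.3304, 0.3492]
orientation: [[0.994, 0.111, -0.002], [0.111, -0.994, 0.002], [-0.001, -0.002, -1.0]]
force: [-0.1, -0.3, 0.3]
width: 0.065
grip_force: 0.0
```

Run:
```python
from h import *
c=grab('wrist'); np.savez('pics/w7.npz',**c); save(c,'w7.png')
o=robot.get_obs();print(o['position'])
```

```text
[ 0.3926274  -0.32921247  0.34932969]
```

View pics/w7.png

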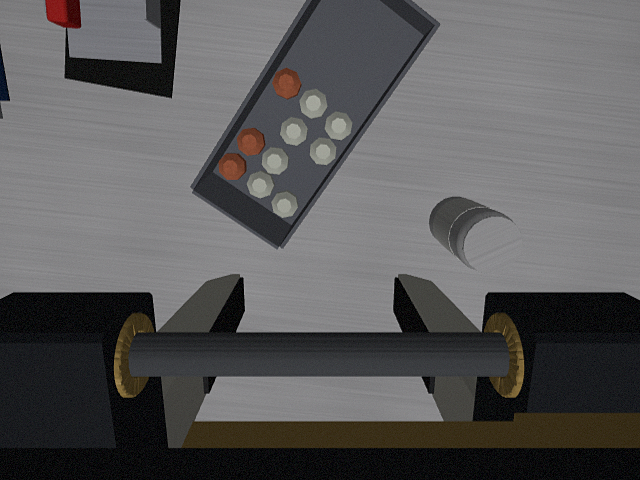

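Run:
```python
from h import *
c=dict(np.load('pics/w7.npz'))
P=[ray(c,*p,.05)[:2] for p in ((192,187),(282,247),(439,24))]
print([p.round(4).tolist() for p in P], 'w',np.linalg.norm(P[0]-P[1]),'l',np.linalg.norm(P[2]-P[1]))
v=P[2]-P[1]; a=np.arctan2(v[1],v[0]); w=P[0]-P[1]; a2=np.arctan2(w[1],w[0])-np.pi/2
print('deg',np.degrees(a),np.degrees(a2))
ex=np.array([np.cos(a),np.sin(a)]); ey=np.array([-ex[1],ex[0]])
O=P[2]-ex*.145+ey*.066; O2=(P[0]+P[1])/2+ex*.167; print('origin',O,O2)
T=(O+O2)/2
hsv=cv2.cvtColor(c['im'],cv2.COLOR_RGB2HSV)
m=cv2.inRange(hsv,(0,100,90),(15,255,255))|cv2.inRange(c['im'],(140,140,110),(255,255,255))
for (u,v) in [(287,83),(313,103),(294,131),(338,126),(251,142),(274,160),(322,151),(232,166),(260,185),(284,204)]:
    p=ray(c,u,v,.03)[:2]; d=p-T; print((u,v),p.round(3),'tray',(d@ex).round(3),(d@ey).round(3))
# floor corners
for p in ((213,173),(296,222)): 
    q=ray(c,*p,.004)[:2]-T; print('foot',(q@ex).round(4),(q@ey).round(4))
# mat edges: corner near-left etc
for p in ((66,76),(172,97),(182,0)): print('mat',ray(c,*p,.003)[:2].round(4))
c=dict(np.load('pics/w6.npz'))
M=np.array([ray(c,*p,.003)[:2] for p in ((256,137),(402,162),(370,309),(240,287))]); print('mat',M.round(4).tolist(),M.mean(0))
for p in ((264,153),(356,159)): print('heel',ray(c,*p,.005)[:2].round(4))
# can, jar, tape axis rough
s=dict(np.load('pics/s6.npz')); 
for n,p,z in (('can',(487,243),.13),): 
    print(n,ray(dict(np.load('pics/w7.npz')),*p,z).round(3))
s0=dict(np.load('pics/scene0.npz'))
print('jar top',ray(s0,252,258,.1).round(3),'can top',ray(s0,289,120,.13).round(3),'tape',ray(s0,360,354,.03).round(3))
```

```text
[[0.3856, -0.1802], [0.3241, -0.2927], [0.5913, -0.4389]] w 0.12820117512822038 l 0.304594793941741
deg -28.691939058508172 -28.66476460281135
origin [ 0.49575752 -0.31141382] [ 0.50131489 -0.31662066]
(287, 83) [ 0.516 -0.28 ] tray -0.001 0.038
(313, 103) [ 0.497 -0.312] tray -0.002 0.001
(294, 131) [ 0.463 -0.293] tray -0.041 0.001
(338, 126) [ 0.474 -0.344] tray -0.007 -0.038
(251, 142) [ 0.444 -0.243] tray -0.082 0.037
(274, 160) [ 0.426 -0.272] tray -0.083 0.002
(322, 151) [ 0.443 -0.329] tray -0.041 -0.039
(232, 166) [ 0.414 -0.222] tray -0.119 0.04
(260, 185) [ 0.394 -0.257] tray -0.119 -0.0
(284, 204) [ 0.374 -0.289] tray -0.121 -0.038
foot -0.145 0.0589
foot -0.1368 -0.0647
mat [ 0.497  -0.0085]
mat [ 0.4869 -0.1377]
mat [ 0.5963 -0.1467]
mat [[0.6326, -0.0173], [0.6253, -0.1451], [0.4858, -0.1364], [0.4947, -0.012]] [ 0.55959269 -0.07769252]
heel [ 0.6201 -0.0254]
heel [ 0.6236 -0.1048]
can [ 0.374 -0.505  0.13 ]
jar top [ 0.778 -0.036  0.1  ] can top [ 0.379 -0.487  0.13 ] tape [0.651 0.382 0.03 ]
```

Overhead view: 10 chips, 3 red at (287,83), (251,142), (232,166) and 7 white. Tray corners are (192,187), (282,247), (439,24), giving origin (0.4985, -0.314) at -28.7°. The can is at (487,243), about (0.377, -0.50), clear of the path. Now I'll take the scoop.

Call:
{"fn": "arm_command", "kwargs": {
  "increments": [0, 0, 0, 95, 130, -70, 0.5, 0, 0, 0, 95, 130, -70, 0.5, 0, 0, 0, 95, 130, -70, 0.5, 0, 0, 0, 95, 130, -70, 0.5, 0, 0, 0, 95, 130, -70, 0.5],
  "grip_force": 60
}}

```text
time_s: 16.05
position: [0.4883, -0.1936, 0.2777]
orientation: [[0.993, 0.117, -0.003], [0.117, -0.993, 0.003], [-0.003, -0.004, -1.0]]
force: [-0.9, -0.2, -1.0]
width: 0.047
grip_force: 0.0
```

Call:
{"fn": "arm_command", "kwargs": {
  "increments": [0, 0, -0.07, 90, 132, -119, 0.5, 0, 0, -0.07, 90, 132, -119, 0.5, 0, 0, -0.07, 90, 132, -119, 0.5, 0, 0, -0.07, 90, 132, -119, 0.5, 0, 0, -0.07, 90, 132, -119, 0.5]
}}

```text
time_s: 16.47
position: [0.5769, -0.0639, 0.1597]
orientation: [[0.999, 0.044, -0.002], [0.044, -0.999, 0.001], [-0.002, -0.001, -1.0]]
force: [0.6, -0.1, -0.7]
width: 0.0463
grip_force: 0.0
```

Call:
{"fn": "arm_command", "kwargs": {
  "increments": [0, 0, 0, 0, 0, -10, 0.5, 0, 0, 0, 0, 0, -10, 0.5]
}}

```text
time_s: 16.63
position: [0.5756, -0.0653, 0.1491]
orientation: [[0.999, 0.045, -0.005], [0.046, -0.999, 0.001], [-0.005, -0.001, -1.0]]
force: [-0.3, -0.0, -0.1]
width: 0.0464
grip_force: 0.0
```

```bash
cat > red.py <<'E'
from h import *
def red():
    c=grab('wrist'); hsv=cv2.cvtColor(c['im'],cv2.COLOR_RGB2HSV); m=cv2.inRange(hsv,(0,170,80),(4,255,255))|cv2.inRange(hsv,(176,170,80),(180,255,255)); n,l,st,ce=cv2.connectedComponentsWithStats(m)
    for i in range(1,n):
      if st[i,4]>800:
        r=cv2.minAreaRect(np.argwhere(l==i)[:,::-1].astype(np.float32)); b=np.array([ray(c,*q,.116)[:2] for q in cv2.boxPoints(r)]); e=max([b[1]-b[0],b[2]-b[1]],key=np.linalg.norm)
        print(st[i],b.mean(0).round(4),np.linalg.norm(e).round(4),np.degrees(np.arctan2(e[1],e[0])).round(1))
    o=robot.get_obs();print(o['position'],o['orientation'][0],o['width'],o['time_s'])
red()
E
python3 red.py
```

```text
[ 303  191   37  134 4564] [ 0.5761 -0.0667] 0.077 -176.7
[ 0.57605394 -0.0666448   0.15097506] [ 0.99902455  0.04408061 -0.00261681] 0.046571698417720186 16.6833
```

Call:
{"fn": "arm_command", "kwargs": {
  "increments": [0, 0, 0, 3, 0, -82, 0.5, 0, 0, 0, 3, 0, -82, 0.5, 0, 0, 0, 3, 0, -82, 0.5, 0, 0, 0, 3, 0, -82, 0.5]
}}

```text
time_s: 17.02
position: [0.5792, -0.0685, 0.0703]
orientation: [[0.999, 0.041, -0.002], [0.041, -0.999, 0.0], [-0.002, -0.001, -1.0]]
force: [0.4, 0.4, -0.0]
width: 0.0462
grip_force: 0.0
```

Call:
{"fn": "arm_command", "kwargs": {
  "increments": [0, 0, 0, 0, 0, 0, 0, 0, 0, 0, 0, 0, 0, 0, 0, 0, 0, 0, 0, 0, 0, 0, 0, 0, 0, 0, 0, 0, 0, 0, 0, 0, 0, 0, 0]
}}

```text
time_s: 17.43
position: [0.5804, -0.0681, 0.071]
orientation: [[0.999, 0.042, 0.002], [0.042, -0.999, 0.0], [0.002, 0.0, -1.0]]
force: [-0.7, 0.8, -3.4]
width: 0.0196
grip_force: 60.0
```

Call:
{"fn": "arm_command", "kwargs": {
  "increments": [0, 0, 0, 0, 0, 0, 0, 0, 0, 0, 0, 0, 0, 0, 0, 0, 0, 0, 0, 0, 0, 0, 0, 0, 0, 0, 0, 0, 0, 0, 0, 0, 0, 0, 0]
}}

```text
time_s: 17.85
position: [0.5804, -0.068, 0.0708]
orientation: [[0.999, 0.042, 0.001], [0.042, -0.999, 0.0], [0.001, 0.0, -1.0]]
force: [-0.6, 2.3, 7.2]
width: 0.02
grip_force: 60.0
```

```bash
python3 -c "
from rig import robot
o=robot.get_obs();print(o['position'],o['orientation'].round(4).tolist(),o['width'],o['grip_force'],o['force'])"
```

```text
[ 0.58044173 -0.06804625  0.07076445] [[0.9991, 0.0419, 0.0011], [0.0419, -0.9991, 0.0], [0.0011, 0.0, -1.0]] 0.01995767661242731 59.9917995929718 [-0.57039823  2.32809219  7.19291593]
```

The scoop is held (20 mm, 60 N). I'll lift it and carry it over the empty +x end of the tray.

Call:
{"fn": "arm_command", "kwargs": {
  "increments": [0, 0, 0, 0, 0, 20, 0, 0, 0, 0, 0, 0, 50, 0, 0, 0, 0, 0, 0, 80, 0, 0, 0, 0, 0, 0, 100, 0, 0, 0, 0, 0, 0, 100, 0]
}}

```text
time_s: 18.27
position: [0.5818, -0.0687, 0.174]
orientation: [[0.999, 0.042, 0.006], [0.042, -0.999, -0.001], [0.006, 0.002, -1.0]]
force: [0.6, -1.2, -1.3]
width: 0.0199
grip_force: 60.0
```

Call:
{"fn": "arm_command", "kwargs": {
  "increments": [0, 0, -0.05, -1, -28, 0, 0, 0, 0, -0.11, -2, -56, 0, 0, 0, 0, -0.16, -3, -84, 0, 0, 0, 0, -0.22, -3, -112, 0, 0, 0, 0, -0.27, -4, -140, 0, 0]
}}

```text
time_s: 18.68
position: [0.5751, -0.2093, 0.1681]
orientation: [[0.973, -0.229, -0.002], [-0.229, -0.973, 0.001], [-0.002, -0.0, -1.0]]
force: [0.1, -0.6, -3.1]
width: 0.0201
grip_force: 60.0
```

Call:
{"fn": "arm_command", "kwargs": {
  "increments": [0, 0, -0.05, -1, -30, 0, 0, 0, 0, -0.11, -2, -60, 0, 0, 0, 0, -0.16, -3, -90, 0, 0, 0, 0, -0.22, -3, -120, 0, 0, 0, 0, -0.27, -3, -146, 0, 0]
}}

```text
time_s: 19.1
position: [0.572, -0.3558, 0.1678]
orientation: [[0.877, -0.481, -0.002], [-0.481, -0.877, 0.001], [-0.003, -0.0, -1.0]]
force: [0.2, 0.7, -1.7]
width: 0.0197
grip_force: 60.0
```

Call:
{"fn": "arm_command", "kwargs": {
  "increments": [0, 0, 0, 0, 0, 0, 0, 0, 0, 0, 0, 0, 0, 0]
}}

```text
time_s: 19.27
position: [0.572, -0.3548, 0.1677]
orientation: [[0.878, -0.479, -0.002], [-0.479, -0.878, 0.002], [-0.003, -0.0, -1.0]]
force: [0.9, -0.3, -2.0]
width: 0.0197
grip_force: 60.0
```

```bash
cat > plan.py <<'E'
from h import *
from scipy.spatial.transform import Rotation as Ro
OFF=np.array([.0075,0,.0678])
TRAY=(np.array([.4985,-.314,0]),-28.7); TR=(np.array([.533,.162,0]),6.4)
def target(frame,o,tilt=0,dyaw=0):
    "frame: TRAY/TR; o: scoop origin in that frame; tilt>0 nose up"
    O,yaw=frame; Rf=Ro.from_euler('z',yaw,degrees=True)
    Rs=Rf*Ro.from_euler('z',dyaw,degrees=True)*Ro.from_euler('y',tilt,degrees=True)
    return O+Rf.apply(o)+Rs.apply(OFF), Rs*Ro.from_matrix(np.diag([1.,-1,-1]))
def scoop(frame,pos=None,R=None):
    "scoop origin & tilt now in frame"
    ob=robot.get_obs(); R=Ro.from_matrix(ob['orientation']) if R is None else R; pos=np.array(ob['position']) if pos is None else pos
    Rs=R*Ro.from_matrix(np.diag([1.,-1,-1])); O,yaw=frame; Rf=Ro.from_euler('z',yaw,degrees=True)
    return Rf.inv().apply(pos-Rs.apply(OFF)-O), (Rf.inv()*Rs).as_euler('zyx',degrees=True)
def delta(tg,start=None):
    "increments (rotvec, mm) from start pose (default measured)"
    ob=robot.get_obs(); p,R=(np.array(ob['position']),Ro.from_matrix(ob['orientation'])) if start is None else start
    return (tg[1]*R.inv()).as_rotvec().round(3).tolist(),((tg[0]-p)*1000).round(1).tolist()
E
python3 - <<'E'
from plan import *
print(scoop(TRAY)); o=robot.get_obs(); print(o['position'],o['force'],o['width'])
c=grab('wrist'); np.savez('pics/w8.npz',**c)
print(delta(target(TRAY,[.078,0,.03])))
# tray side-wall inner edges seen in the wrist image: predicted rim positions
for x in (.14,.0,-.1):
  for y in (.061,-.061): print((x,y),proj(c,TRAY[0]+Ro.from_euler('z',-28.7,degrees=True).apply([x,y,.05])).round(0))
save(c,'w8.png')
E
```

```text
(array([ 0.07639005, -0.00050729,  0.09993223]), array([0.0737413 , 0.15699482, 0.01862347]))
[ 0.5719972  -0.354831    0.16771142] [ 0.85596295 -0.29503716 -1.97430395] 0.019694224442378266
([-0.002, -0.002, -0.003], [1.2, -1.3, -70.3])
(0.14, 0.061) [234. 152.]
(0.14, -0.061) [402. 153.]
(0.0, 0.061) [242. 330.]
(0.0, -0.061) [394. 330.]
(-0.1, 0.061) [247. 436.]
(-0.1, -0.061) [388. 436.]
```

View pics/w8.png

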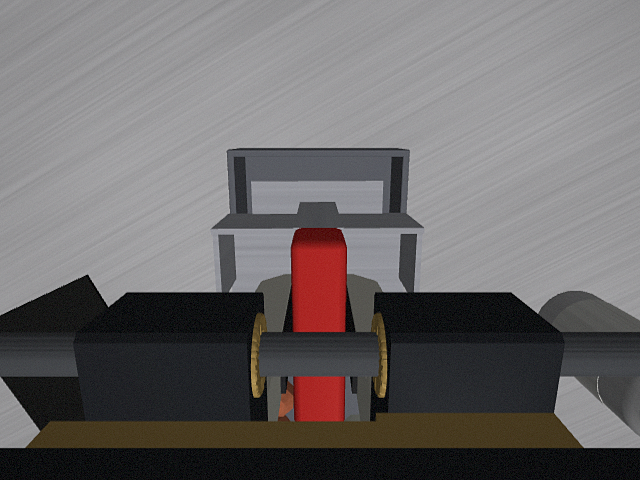

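The wrist view shows the tray's +x end with inner rim corners at (235,153) and (404,153), against a prediction of (234,152) and (402,153). So the tray pose is good to about 1 mm and the scoop is aligned. Lowering.

Call:
{"fn": "arm_command", "kwargs": {
  "increments": [0, 0, 0, 1, -1, -25, 0, 0, 0, 0, 1, -1, -50, 0, 0, 0, 0, 1, -1, -75, 0, 0, 0, 0, 1, -1, -86, 0, 0, 0, 0, 1, -1, -86, 0]
}}

```text
time_s: 19.73
position: [0.5727, -0.3531, 0.0808]
orientation: [[0.879, -0.477, -0.004], [-0.477, -0.879, 0.003], [-0.005, -0.001, -1.0]]
force: [1.1, -0.5, -2.6]
width: 0.0196
grip_force: 60.0
```

Call:
{"fn": "arm_command", "kwargs": {
  "increments": [0, 0, 0, 0, 0, -4, 0, 0, 0, 0, 0, 0, -6, 0, 0, 0, 0, 0, 0, -6, 0]
}}

```text
time_s: 19.98
position: [0.5745, -0.3553, 0.0789]
orientation: [[0.879, -0.477, 0.001], [-0.477, -0.879, -0.001], [0.001, 0.0, -1.0]]
force: [-0.8, 0.0, -2.3]
width: 0.0195
grip_force: 60.0
```

Call:
{"fn": "arm_command", "kwargs": {
  "increments": [0, 0, 0, 0, 0, -2, 0, 0, 0, 0, 0, 0, -2, 0]
}}

```text
time_s: 20.15
position: [0.5742, -0.3554, 0.0764]
orientation: [[0.878, -0.478, 0.001], [-0.478, -0.878, -0.0], [0.001, 0.0, -1.0]]
force: [0.8, -0.6, -3.0]
width: 0.0196
grip_force: 60.0
```

Call:
{"fn": "arm_command", "kwargs": {
  "increments": [0, 0, 0, 0, 0, -1, 0, 0, 0, 0, 0, 0, -1, 0]
}}

```text
time_s: 20.32
position: [0.574, -0.3553, 0.075]
orientation: [[0.878, -0.478, 0.0], [-0.478, -0.878, -0.0], [0.0, 0.0, -1.0]]
force: [-0.0, 1.1, -3.1]
width: 0.0198
grip_force: 60.0
```

Call:
{"fn": "arm_command", "kwargs": {
  "increments": [0, 0, 0, 0, 0, -1.5, 0, 0, 0, 0, 0, 0, -1.5, 0]
}}

```text
time_s: 20.48
position: [0.5739, -0.3552, 0.0732]
orientation: [[0.878, -0.478, -0.0], [-0.478, -0.878, 0.0], [-0.0, -0.0, -1.0]]
force: [0.0, 0.6, -3.3]
width: 0.0196
grip_force: 60.0
```

Call:
{"fn": "arm_command", "kwargs": {
  "increments": [0, 0, 0, 0, 0, -1, 0, 0, 0, 0, 0, 0, -1, 0]
}}

```text
time_s: 20.65
position: [0.5739, -0.3552, 0.0722]
orientation: [[0.878, -0.478, -0.0], [-0.478, -0.878, 0.0], [-0.0, -0.0, -1.0]]
force: [-0.4, -0.1, -2.0]
width: 0.0196
grip_force: 60.0
```

Call:
{"fn": "arm_command", "kwargs": {
  "increments": [0, 0, 0, 0, 0, -1, 0, 0, 0, 0, 0, 0, -1, 0]
}}

```text
time_s: 20.82
position: [0.5742, -0.3553, 0.0719]
orientation: [[0.878, -0.478, 0.0], [-0.478, -0.878, -0.0], [0.0, -0.0, -1.0]]
force: [-0.4, 1.7, 2.3]
width: 0.0198
grip_force: 60.0
```

Call:
{"fn": "arm_command", "kwargs": {
  "increments": [0, 0, 0, -7, 3.8, 0.5, 0, 0, 0, 0, -14, 7.7, 0.5, 0, 0, 0, 0, -21, 11.5, 0.5, 0, 0, 0, 0, -28, 15.4, 0.5, 0, 0, 0, 0, -35, 19.2, 0.5, 0]
}}

```text
time_s: 21.23
position: [0.5381, -0.3356, 0.0719]
orientation: [[0.878, -0.478, 0.0], [-0.478, -0.878, -0.0], [0.0, 0.0, -1.0]]
force: [1.3, -0.7, -2.6]
width: 0.0196
grip_force: 60.0
```

Call:
{"fn": "arm_command", "kwargs": {
  "increments": [0, 0, 0, -7, 3.8, 0, 0, 0, 0, 0, -14, 7.7, 0, 0, 0, 0, 0, -21, 11.5, 0, 0, 0, 0, 0, -28, 15.4, 0, 0, 0, 0, 0, -35, 19.2, 0, 0]
}}

```text
time_s: 21.65
position: [0.5033, -0.3164, 0.0719]
orientation: [[0.878, -0.478, 0.0], [-0.478, -0.878, 0.0], [0.0, -0.0, -1.0]]
force: [0.8, -1.3, -3.8]
width: 0.0196
grip_force: 60.0
```

Call:
{"fn": "arm_command", "kwargs": {
  "increments": [0, 0, 0, -4, 2, 0, 0, 0, 0, 0, -9, 4.8, 0, 0, 0, 0, 0, -13, 7, 0, 0, 0, 0, 0, -18, 9.6, 0, 0, 0, 0, 0, -18, 9.6, 0, 0]
}}

```text
time_s: 22.07
position: [0.485, -0.3066, 0.0718]
orientation: [[0.879, -0.478, -0.001], [-0.478, -0.879, 0.001], [-0.001, -0.0, -1.0]]
force: [-0.2, 0.6, -3.7]
width: 0.0195
grip_force: 60.0
```

Run:
```python
from plan import *
o=robot.get_obs(); print(scoop(TRAY),o['position'],o['force'],o['moment'])
for n in ('scene','side'):
    c=grab(n); np.savez('pics/%s9.npz'%n,**c); O=TRAY[0]; print(n,proj(c,O))
    hsv=cv2.cvtColor(c['im'],cv2.COLOR_RGB2HSV); m=cv2.inRange(hsv,(3,120,80),(15,255,255)); w=cv2.inRange(c['im'],(120,120,90),(255,255,255))&cv2.inRange(hsv,(15,18,110),(45,90,255))
    Rf=Ro.from_euler('z',-28.7,degrees=True)
    for nm,mm in (('red',m),('white',w)):
        k,l,st,ce=cv2.connectedComponentsWithStats(mm)
        for i in range(1,k):
            p=Rf.inv().apply(ray(c,*ce[i],.025)-O)
            if st[i,4]>8 and abs(p[0])<.19 and abs(p[1])<.1: print(nm,st[i,4],ce[i].round(0),p[:2].round(3))
```

```text
(array([-2.30097207e-02, -6.92983247e-05,  4.01922469e-03]), array([0.16281401, 0.0770302 , 0.0022214 ])) [ 0.48495132 -0.30664002  0.07180908] [-0.17170597  0.60564151 -3.67196036] [-0.02787614  0.08542764 -0.03601014]
scene [286.73264067 184.67051379]
red 38 [308. 186.] [-0.081  0.034]
red 18 [322. 185.] [-0.13   0.033]
side [314.67603904 339.50210677]
red 84 [274. 310.] [-0.132  0.035]
```

Call:
{"fn": "arm_command", "kwargs": {
  "increments": [0, 0, 0, -4, 2, 0, 0, 0, 0, 0, -9, 4.8, 0, 0, 0, 0, 0, -13, 7, 0, 0, 0, 0, 0, -18, 9.6, 0, 0, 0, 0, 0, -18, 9.6, 0, 0]
}}

```text
time_s: 22.58
position: [0.4675, -0.2973, 0.0721]
orientation: [[0.878, -0.478, 0.0], [-0.478, -0.878, -0.0], [0.0, -0.0, -1.0]]
force: [1.3, -0.6, -5.2]
width: 0.0194
grip_force: 60.0
```

Call:
{"fn": "arm_command", "kwargs": {
  "increments": [0, 0, 0, -4, 2, 0, 0, 0, 0, 0, -9, 4.8, 0, 0, 0, 0, 0, -9, 4.8, 0, 0]
}}

```text
time_s: 22.83
position: [0.4612, -0.2939, 0.0735]
orientation: [[0.878, -0.478, 0.007], [-0.478, -0.878, -0.004], [0.008, 0.0, -1.0]]
force: [10.1, -1.9, -2.2]
width: 0.0195
grip_force: 60.0
```

Call:
{"fn": "arm_command", "kwargs": {
  "increments": [0, 0, 0, -4, 2, 0, 0, 0, 0, 0, -9, 4.8, 0, 0, 0, 0, 0, -9, 4.8, 0, 0]
}}

```text
time_s: 23.08
position: [0.4553, -0.2908, 0.0758]
orientation: [[0.878, -0.479, 0.014], [-0.478, -0.878, -0.008], [0.016, 0.001, -1.0]]
force: [17.6, -2.7, 11.5]
width: 0.0196
grip_force: 60.0
```

Run:
```python
from plan import *
o=robot.get_obs(); print(scoop(TRAY),o['force'],o['moment'])
```

```text
(array([-0.05544149, -0.00047714,  0.00784353]), array([ 0.11134895, -0.90945766, -0.0320773 ])) [17.62556124 -2.66915507 11.5329571 ] [-0.55210866 -3.81780214 -0.03171491]
```

```bash
cat >> plan.py <<'E'
def heel(frame,hx,y,hz,t):
    a=np.radians(t); return target(frame,[hx-.05*np.cos(a),y,hz+.05*np.sin(a)],t)
E
python3 - <<'E'
from plan import *
st=target(TRAY,[-.0638,0,.004])
for t,hz in ((4,.005),(8,.006),(12,.008),(15,.010),(15,.010)): print(delta(heel(TRAY,-.010,0,hz,t),st))
a=heel(TRAY,-.010,0,.010,15)
for tr in ([-.02,.04],[-.01,.09],[0,.11]): print(delta(heel(TRAY,tr[0],0,tr[1],15),a))
E
```

```text
([0.034, 0.061, 0.0], [7.6, -4.1, 3.8])
([0.067, 0.122, -0.0], [12.0, -6.6, 7.3])
([0.101, 0.184, 0.0], [16.5, -9.0, 11.4])
([0.126, 0.23, 0.0], [20.0, -10.9, 14.7])
([0.126, 0.23, 0.0], [20.0, -10.9, 14.7])
([0.0, 0.0, 0.0], [-8.8, 4.8, 30.0])
([0.0, 0.0, 0.0], [0.0, 0.0, 80.0])
([0.0, 0.0, 0.0], [8.8, -4.8, 100.0])
```

Call:
{"fn": "arm_command", "kwargs": {
  "increments": [0.034, 0.061, 0, 7.6, -4.1, 4, 0, 0.067, 0.122, 0, 12, -6.6, 7.5, 0, 0.101, 0.184, 0, 16.5, -9, 12, 0, 0.126, 0.23, 0, 20, -11, 15, 0, 0.126, 0.23, 0, 20, -11, 15, 0]
}}

```text
time_s: 23.5
position: [0.471, -0.2997, 0.0867]
orientation: [[0.848, -0.478, -0.229], [-0.461, -0.879, 0.125], [-0.261, -0.001, -0.965]]
force: [0.8, -0.8, -4.4]
width: 0.0194
grip_force: 60.0
```

Call:
{"fn": "arm_command", "kwargs": {
  "increments": [0, 0, 0, 0, 0, 5, 0, 0, 0, 0, 0, 0, 12, 0, 0, 0, 0, 0, 0, 20, 0, 0, 0, 0, 0, 0, 30, 0, 0, 0, 0, 0, 0, 40, 0]
}}

```text
time_s: 23.92
position: [0.4697, -0.2989, 0.1284]
orientation: [[0.849, -0.478, -0.227], [-0.462, -0.878, 0.124], [-0.259, -0.001, -0.966]]
force: [-0.3, 0.1, -4.9]
width: 0.0195
grip_force: 60.0
```

Call:
{"fn": "arm_command", "kwargs": {
  "increments": [0, 0, 0, 0, 0, 12, 0, 0, 0, 0, 0, 0, 26, 0, 0, 0, 0, 0, 0, 42, 0, 0, 0, 0, 0, 0, 60, 0, 0, 0, 0, 0, 0, 60, 0]
}}

```text
time_s: 24.33
position: [0.4711, -0.2999, 0.1911]
orientation: [[0.85, -0.478, -0.223], [-0.462, -0.878, 0.121], [-0.254, 0.0, -0.967]]
force: [1.3, -0.3, -2.9]
width: 0.0197
grip_force: 60.0
```

```bash
cat > chips.py <<'E'
from plan import *
import sys
def chips(z=.025,tag=None):
  for n in ('scene','side'):
    c=grab(n); O=TRAY[0]; Rf=Ro.from_euler('z',-28.7,degrees=True)
    if tag: np.savez(f'pics/{n}{tag}.npz',**c)
    hsv=cv2.cvtColor(c['im'],cv2.COLOR_RGB2HSV); m=cv2.inRange(hsv,(3,120,60),(15,255,255)); w=cv2.inRange(hsv,(15,12,90),(50,110,255))
    for nm,mm in (('red',m),('white',w)):
        k,l,st,ce=cv2.connectedComponentsWithStats(mm)
        for i in range(1,k):
            p=Rf.inv().apply(ray(c,*ce[i],z)-O)
            if st[i,4]>8 and abs(p[0])<.25 and abs(p[1])<.12: print(n,nm,st[i,4],ce[i].round(0),p[:2].round(3))
if __name__=='__main__': 
    chips(tag=sys.argv[1]); o=robot.get_obs(); print(scoop(TRAY),o['force'],o['moment'],o['time_s'],o['position'])
E
python3 chips.py A
python3 - <<'E'
from h import *
a=dict(np.load('pics/sceneA.npz'));b=dict(np.load('pics/sideA.npz'))
r=lambda c,x,y:cv2.resize(c['im'][y:y+130,x:x+130],(390,390),interpolation=cv2.INTER_CUBIC)
cv2.imwrite('pics/A.png',np.hstack([r(a,235,100),r(b,245,235)])[:,:,::-1])
E
```

```text
scene red 52 [303. 164.] [-0.066 -0.076]
scene red 18 [310. 186.] [-0.085  0.034]
scene red 11 [322. 186.] [-0.131  0.034]
scene white 95 [320. 175.] [-0.128 -0.019]
scene white 29 [304. 174.] [-0.067 -0.027]
scene white 44 [302. 182.] [-0.06   0.013]
side white 261 [292. 297.] [-0.105  0.095]
side white 60 [269. 321.] [-0.129 -0.005]
side white 19 [295. 328.] [-0.055 -0.002]
side white 14 [266. 331.] [-0.122 -0.036]
side white 34 [286. 336.] [-0.066 -0.033]
(array([-0.05683583, -0.00059794,  0.12388644]), array([ 1.57487645e-01,  1.49414765e+01, -6.71146264e-03])) [-0.21431804  0.28713096 -5.71320994] [-0.19639274 -0.36086695  0.02422369] 24.4333 [ 0.47006256 -0.29908066  0.18746037]
```

Load 1 is on the pan: z-force indicates about 5 chips, and about 6 chip blobs remain in the tray. I'll carry it nose-up to the trough.

```bash
cat >> plan.py <<'E'
def lip(frame,lx,y,lz,t):
    a=np.radians(t); return target(frame,[lx+.05*np.cos(a),y,lz-.05*np.sin(a)],t)
def path(wps):
    for i in range(1,len(wps)): print(i,delta(wps[i],wps[i-1]))
E
python3 - <<'E'
from plan import *
ob=robot.get_obs()
w0=(np.array(ob['position']),Ro.from_matrix(ob['orientation']))
y=-.02
path([w0,lip(TR,.005,y,.135,15),lip(TR,.005,y,.10,15),lip(TR,.005,y,.075,0),lip(TR,.005,y,.06,-10),lip(TR,.005,y,.045,-20),lip(TR,.005,y,.04,-30)])
E
```

```text
1 ([-0.0, 0.001, 0.61], [142.8, 449.9, -1.9])
2 ([0.0, 0.0, 0.0], [0.0, 0.0, -35.0])
3 ([0.029, -0.26, 0.0], [-15.5, -1.7, -7.8])
4 ([0.019, -0.173, 0.0], [-12.6, -1.4, -6.0])
5 ([0.019, -0.173, -0.0], [-13.9, -1.6, -8.4])
6 ([0.019, -0.173, 0.0], [-14.9, -1.7, -0.9])
```

Call:
{"fn": "arm_command", "kwargs": {
  "increments": [0, 0, 0.008, 2, 6, 0, 0, 0, 0, 0.024, 6, 18, 0, 0, 0, 0, 0.049, 11, 36, 0, 0, 0, 0, 0.079, 18, 58, 0, 0, 0, 0, 0.108, 25, 80, 0, 0]
}}

```text
time_s: 24.85
position: [0.4949, -0.217, 0.1861]
orientation: [[0.894, -0.379, -0.241], [-0.365, -0.926, 0.1], [-0.261, -0.001, -0.965]]
force: [0.0, -0.2, -4.5]
width: 0.0197
grip_force: 60.0
```

Call:
{"fn": "arm_command", "kwargs": {
  "increments": [0, 0, 0.03, 7, 22, 0, 0, 0, 0, 0.06, 14, 44, 0, 0, 0, 0, 0.09, 21, 66, 0, 0, 0, 0, 0.12, 28, 88, 0, 0, 0, 0, 0.149, 35, 110, 0, 0]
}}

```text
time_s: 25.27
position: [0.5298, -0.1066, 0.1861]
orientation: [[0.938, -0.236, -0.253], [-0.228, -0.972, 0.063], [-0.261, -0.001, -0.965]]
force: [0.5, -0.3, -4.3]
width: 0.0197
grip_force: 60.0
```

Call:
{"fn": "arm_command", "kwargs": {
  "increments": [0, 0, 0.03, 7, 22, 0, 0, 0, 0, 0.06, 14, 44, 0, 0, 0, 0, 0.09, 21, 66, 0, 0, 0, 0, 0.12, 28, 88, 0, 0, 0, 0, 0.149, 35, 110, 0, 0]
}}

```text
time_s: 25.68
position: [0.5646, 0.0034, 0.1861]
orientation: [[0.962, -0.089, -0.26], [-0.086, -0.996, 0.024], [-0.261, -0.001, -0.965]]
force: [-0.5, 0.1, -5.0]
width: 0.0195
grip_force: 60.0
```

Call:
{"fn": "arm_command", "kwargs": {
  "increments": [0, 0, 0.03, 7, 22, 0, 0, 0, 0, 0.06, 14, 44, 0, 0, 0, 0, 0.09, 21, 66, 0, 0, 0, 0, 0.12, 28, 88, 0, 0, 0, 0, 0.149, 35, 110, 0, 0]
}}

```text
time_s: 26.1
position: [0.5993, 0.1133, 0.1859]
orientation: [[0.964, 0.06, -0.261], [0.058, -0.998, -0.015], [-0.261, -0.001, -0.965]]
force: [1.0, -0.4, -3.6]
width: 0.0193
grip_force: 60.0
```

Call:
{"fn": "arm_command", "kwargs": {
  "increments": [0, 0, 0.019, 4, 14, 0, 0, 0, 0, 0.036, 8, 26, 0, 0, 0, 0, 0.047, 11, 34, 0, 0, 0, 0, 0.055, 13, 40, 0, 0, 0, 0, 0.055, 13, 40, 0, 0]
}}

```text
time_s: 26.52
position: [0.613, 0.1517, 0.1867]
orientation: [[0.96, 0.112, -0.258], [0.109, -0.994, -0.028], [-0.26, -0.001, -0.966]]
force: [-0.2, 0.1, -4.6]
width: 0.0195
grip_force: 60.0
```

Run:
```python
from plan import *
print(scoop(TR)); y=-.02
ob=robot.get_obs(); print(ob['force'],ob['position'])
w0=(np.array(ob['position']),Ro.from_matrix(ob['orientation']))
path([w0,lip(TR,.005,y,.10,15)])
```

```text
(array([ 0.05355881, -0.01916471,  0.12312422]), array([ 0.05333484, 15.04089043,  0.03790653]))
[-0.22282968  0.07406917 -4.63910818] [0.61304813 0.15165867 0.18665513]
1 ([-0.001, -0.001, -0.001], [-0.2, -0.8, -36.0])
```

Call:
{"fn": "arm_command", "kwargs": {
  "increments": [0, 0, 0, 0, 0, -15, 0, 0, 0, 0, 0, 0, -36, 0, 0, 0, 0, 0, 0, -36, 0]
}}

```text
time_s: 26.77
position: [0.6112, 0.1497, 0.1474]
orientation: [[0.958, 0.11, -0.263], [0.106, -0.994, -0.029], [-0.265, -0.0, -0.964]]
force: [-1.7, 0.7, -6.0]
width: 0.0198
grip_force: 60.0
```

Call:
{"fn": "arm_command", "kwargs": {
  "increments": [0.007, -0.065, 0, -4, -0.4, -2, 0, 0.015, -0.13, 0, -8, -0.9, -4, 0, 0.022, -0.195, 0, -12, -1.3, -6, 0, 0.029, -0.26, 0, -15.5, -1.7, -8, 0, 0.029, -0.26, 0, -15.5, -1.7, -8, 0]
}}

```text
time_s: 27.18
position: [0.5956, 0.1485, 0.1438]
orientation: [[0.994, 0.111, 0.001], [0.111, -0.994, 0.0], [0.001, -0.0, -1.0]]
force: [-0.0, -0.4, -4.3]
width: 0.0196
grip_force: 60.0
```

Call:
{"fn": "arm_command", "kwargs": {
  "increments": [0.004, -0.035, 0, -2.5, -0.3, -1, 0, 0.008, -0.07, 0, -5, -0.5, -2, 0, 0.011, -0.105, 0, -7.5, -0.8, -4, 0, 0.015, -0.14, 0, -10, -1.1, -5, 0, 0.019, -0.173, 0, -12.6, -1.4, -6, 0]
}}

```text
time_s: 27.6
position: [0.5851, 0.1473, 0.1376]
orientation: [[0.979, 0.111, 0.171], [0.109, -0.994, 0.019], [0.172, 0.0, -0.985]]
force: [1.0, 0.5, -4.7]
width: 0.0196
grip_force: 60.0
```

Call:
{"fn": "arm_command", "kwargs": {
  "increments": [0.004, -0.035, 0, -2.8, -0.3, -2, 0, 0.008, -0.07, 0, -5.5, -0.6, -3, 0, 0.011, -0.105, 0, -8.5, -0.9, -5, 0, 0.015, -0.14, 0, -11, -1.3, -7, 0, 0.019, -0.173, 0, -14, -1.6, -8, 0]
}}

```text
time_s: 28.02
position: [0.5712, 0.1457, 0.1294]
orientation: [[0.935, 0.111, 0.338], [0.104, -0.994, 0.037], [0.34, 0.001, -0.94]]
force: [-0.1, -0.4, -4.5]
width: 0.0201
grip_force: 60.0
```

Call:
{"fn": "arm_command", "kwargs": {
  "increments": [0.004, -0.035, 0, -3, -0.3, 0, 0, 0.008, -0.07, 0, -6, -0.7, 0, 0, 0.011, -0.105, 0, -9, -1, 0, 0, 0.015, -0.14, 0, -12, -1.4, -1, 0, 0.019, -0.173, 0, -15, -1.7, -1, 0]
}}

```text
time_s: 28.43
position: [0.5565, 0.144, 0.1285]
orientation: [[0.862, 0.11, 0.495], [0.096, -0.994, 0.054], [0.498, 0.001, -0.867]]
force: [-0.3, -0.7, -3.1]
width: 0.019
grip_force: 60.0
```

Call:
{"fn": "arm_command", "kwargs": {
  "increments": [0, 0, 0, 0, 0, 0, 0, 0, 0, 0, 0, 0, 0, 0, 0, 0, 0, 0, 0, 0, 0, 0, 0, 0, 0, 0, 0, 0, 0, 0, 0, 0, 0, 0, 0]
}}

```text
time_s: 28.85
position: [0.5565, 0.1445, 0.1282]
orientation: [[0.862, 0.111, 0.495], [0.097, -0.994, 0.055], [0.498, 0.001, -0.867]]
force: [-0.1, 0.2, -2.4]
width: 0.0193
grip_force: 60.0
```

Run:
```python
from plan import *
print(scoop(TR)); ob=robot.get_obs(); print(ob['force'],ob['position'],ob['time_s'])
for n in ('scene','side'):
    c=grab(n); O=TR[0]; Rf=Ro.from_euler('z',6.4,degrees=True); np.savez(f'pics/{n}B.npz',**c)
    hsv=cv2.cvtColor(c['im'],cv2.COLOR_RGB2HSV); m=cv2.inRange(hsv,(3,120,60),(15,255,255)); w=cv2.inRange(hsv,(15,12,90),(50,110,255))
    for nm,mm in (('red',m),('white',w)):
        k,l,st,ce=cv2.connectedComponentsWithStats(mm)
        for i in range(1,k):
            p=Rf.inv().apply(ray(c,*ce[i],.025)-O)
            if st[i,4]>8 and abs(p[0])<.15 and abs(p[1])<.2: print(n,nm,st[i,4],ce[i].round(0),p[:2].round(3))
```

```text
(array([ 0.04862918, -0.02003448,  0.06565567]), array([-1.41935602e-02, -2.98646302e+01, -5.19591590e-02]))
[-0.09350176  0.22533219 -2.40742487] [0.55646595 0.1445272  0.12818674] 28.85
scene red 85 [371. 277.] [-0.058  0.033]
scene red 134 [389. 310.] [-0.023  0.157]
scene white 65 [347. 243.] [-0.082 -0.115]
scene white 176 [350. 262.] [-0.043 -0.05 ]
scene white 54 [375. 256.] [-0.122 -0.016]
scene white 69 [362. 271.] [-0.048 -0.   ]
scene white 50 [363. 346.] [0.117 0.193]
scene white 20 [359. 349.] [0.131 0.191]
side red 52 [287. 209.] [-0.059  0.036]
side white 140 [335. 171.] [0.14  0.189]
side white 47 [334. 171.] [0.138 0.19 ]
side white 115 [304. 186.] [0.019 0.137]
side white 54 [292. 216.] [-0.05  -0.001]
side white 11 [305. 220.] [-0.015 -0.029]
```

Load 1 is poured: the force is back to the empty-scoop -2.4 N and chips show in the trough. Going back to the tray.

Run:
```python
from plan import *
ob=robot.get_obs()
w0=(np.array(ob['position']),Ro.from_matrix(ob['orientation'])); y=-.02
path([w0,lip(TR,.005,y,.12,0),target(TRAY,[.078,0,.11]),target(TRAY,[.078,0,.012])])
```

```text
1 ([-0.057, 0.518, -0.0], [41.2, 4.5, 59.8])
2 ([0.0, 0.0, -0.613], [-23.8, -504.2, -10.0])
3 ([0.0, 0.0, 0.0], [0.0, 0.0, -98.0])
```

Call:
{"fn": "arm_command", "kwargs": {
  "increments": [0, 0, 0, 0, 0, 30, 0, -0.011, 0.1, 0, 8, 1, 50, 0, -0.022, 0.2, 0, 16, 2, 60, 0, -0.033, 0.3, 0, 24, 3, 60, 0, -0.044, 0.4, 0, 32, 3.5, 60, 0]
}}

```text
time_s: 29.37
position: [0.5889, 0.1485, 0.1903]
orientation: [[0.987, 0.112, 0.116], [0.111, -0.994, 0.014], [0.117, -0.001, -0.993]]
force: [0.7, -0.4, -3.0]
width: 0.0196
grip_force: 60.0
```

Call:
{"fn": "arm_command", "kwargs": {
  "increments": [-0.013, 0.118, 0, 9, 1, 0, 0, -0.013, 0.118, -0.04, 7, -30, 0, 0, -0.013, 0.118, -0.08, 5, -65, -3, 0, -0.013, 0.118, -0.12, 4, -100, -6, 0, -0.013, 0.118, -0.16, 2, -135, -10, 0]
}}

```text
time_s: 29.78
position: [0.5901, 0.0117, 0.1777]
orientation: [[0.999, -0.049, 0.001], [-0.049, -0.999, -0.009], [0.001, 0.009, -1.0]]
force: [-0.0, -0.1, -2.9]
width: 0.0196
grip_force: 60.0
```

Run:
```python
from plan import *
ob=robot.get_obs(); print(ob['position'])
w0=(np.array(ob['position']),Ro.from_matrix(ob['orientation']))
path([w0,target(TRAY,[.078,0,.11])])
```

```text
[0.59009465 0.01172944 0.17767503]
1 ([0.009, -0.001, -0.452], [-16.6, -366.8, 0.1])
```

Call:
{"fn": "arm_command", "kwargs": {
  "increments": [0.003, 0, -0.05, -2, -40, 0, 0, 0.005, 0, -0.1, -4, -80, 0, 0, 0.009, -0.001, -0.15, -5.5, -120, 0, 0, 0.009, -0.001, -0.2, -7, -160, 0, 0, 0.009, -0.001, -0.25, -9, -190, 0, 0]
}}

```text
time_s: 30.2
position: [0.5807, -0.1801, 0.178]
orientation: [[0.955, -0.297, 0.001], [-0.297, -0.955, -0.001], [0.001, 0.0, -1.0]]
force: [-0.3, 0.5, -1.6]
width: 0.0196
grip_force: 60.0
```

Call:
{"fn": "arm_command", "kwargs": {
  "increments": [0, 0, -0.05, -2, -40, 0, 0, 0, 0, -0.1, -4, -80, 0, 0, 0, 0, -0.15, -6, -120, 0, 0, 0, 0, -0.2, -7.6, -165, 0, 0, 0, 0, -0.202, -7.6, -177, 0, 0]
}}

```text
time_s: 30.62
position: [0.5724, -0.359, 0.1777]
orientation: [[0.875, -0.484, 0.001], [-0.484, -0.875, -0.002], [0.001, 0.001, -1.0]]
force: [0.1, 0.0, -2.6]
width: 0.02
grip_force: 60.0
```

Call:
{"fn": "arm_command", "kwargs": {
  "increments": [0, 0, 0, 0, 0, 0, 0, 0, 0, 0, 0, 0, 0, 0]
}}

```text
time_s: 30.78
position: [0.5731, -0.3542, 0.1774]
orientation: [[0.877, -0.48, -0.0], [-0.48, -0.877, 0.001], [-0.0, -0.001, -1.0]]
force: [-0.7, 1.5, -3.1]
width: 0.0198
grip_force: 60.0
```

```bash
python3 - <<'E'
from plan import *
ob=robot.get_obs(); print(ob['position'],scoop(TRAY))
w0=(np.array(ob['position']),Ro.from_matrix(ob['orientation']))
path([w0,target(TRAY,[.078,0,.012])])
E
python3 chips.py C
```

```text
[ 0.57312637 -0.35415033  0.17742373] (array([0.07721522, 0.00065242, 0.10962641]), array([0.03238526, 0.02040252, 0.03129934]))
1 ([-0.001, -0.0, -0.001], [0.4, -0.9, -97.6])
scene red 16 [309. 186.] [-0.084  0.035]
scene red 11 [322. 186.] [-0.131  0.034]
scene white 98 [320. 175.] [-0.127 -0.018]
scene white 48 [300. 172.] [-0.052 -0.039]
scene white 29 [295. 186.] [-0.031  0.031]
side red 101 [275. 309.] [-0.131  0.041]
side red 103 [291. 314.] [-0.084  0.04 ]
side white 76 [268. 324.] [-0.128 -0.012]
side white 47 [308. 322.] [-0.03   0.029]
side white 25 [291. 339.] [-0.052 -0.036]
(array([0.07686213, 0.00214662, 0.10999672]), array([0.14699098, 0.01394451, 0.02613211])) [ 0.96986322 -0.52686076 -1.62129725] [0.13012314 0.03067455 0.0412451 ] 30.8833 [ 0.57353761 -0.35264793  0.17779489]
```

Call:
{"fn": "arm_command", "kwargs": {
  "increments": [0, 0, 0, 0, -1, -30, 0, 0, 0, 0, 0, -1, -60, 0, 0, 0, 0, 0, -1, -85, 0, 0, 0, 0, 0, -1, -97, 0, 0, 0, 0, 0, -1, -97, 0]
}}

```text
time_s: 31.3
position: [0.5724, -0.3529, 0.0783]
orientation: [[0.878, -0.478, -0.003], [-0.478, -0.878, 0.003], [-0.004, -0.001, -1.0]]
force: [-0.5, -0.3, -3.1]
width: 0.0194
grip_force: 60.0
```

Call:
{"fn": "arm_command", "kwargs": {
  "increments": [0, 0, 0, 0, 0, -4, 0, 0, 0, 0, 0, 0, -6, 0, 0, 0, 0, 0, 0, -6, 0]
}}

```text
time_s: 31.55
position: [0.5739, -0.3551, 0.0761]
orientation: [[0.878, -0.479, 0.002], [-0.479, -0.878, -0.001], [0.002, 0.0, -1.0]]
force: [0.4, 0.7, -2.5]
width: 0.0193
grip_force: 60.0
```

Run:
```python
from plan import *
ob=robot.get_obs(); print(ob['position'],scoop(TRAY),ob['force'])
w0=(np.array(ob['position']),Ro.from_matrix(ob['orientation']))
path([w0,target(TRAY,[.078,0,.0044])])
```

```text
[ 0.5738962  -0.35506667  0.07612428] (array([0.07849535, 0.00016304, 0.00830887]), array([ 0.08590313, -0.11887055, -0.00952431])) [ 0.44607779  0.65471746 -2.45111548]
1 ([0.001, 0.002, -0.001], [-0.4, 0.0, -3.9])
```

Call:
{"fn": "arm_command", "kwargs": {
  "increments": [0, 0, 0, 0, 0, -2, 0, 0, 0, 0, 0, 0, -2, 0, 0, 0, 0, 0, 0, -2, 0]
}}

```text
time_s: 31.8
position: [0.5744, -0.3554, 0.0749]
orientation: [[0.878, -0.479, 0.003], [-0.479, -0.878, -0.002], [0.004, 0.0, -1.0]]
force: [1.0, 1.1, 5.2]
width: 0.0197
grip_force: 60.0
```

Call:
{"fn": "arm_command", "kwargs": {
  "increments": [0, 0, 0, 0, 0, -1, 0, 0, 0, 0, 0, 0, -1, 0]
}}

```text
time_s: 31.97
position: [0.5748, -0.3556, 0.0747]
orientation: [[0.878, -0.479, 0.004], [-0.479, -0.878, -0.002], [0.005, 0.0, -1.0]]
force: [1.6, 1.5, 10.5]
width: 0.0197
grip_force: 60.0
```

Call:
{"fn": "arm_command", "kwargs": {
  "increments": [0, 0, 0, 0, 0, -0.5, 0, 0, 0, 0, 0, 0, -0.5, 0]
}}

```text
time_s: 32.13
position: [0.575, -0.3557, 0.0746]
orientation: [[0.878, -0.479, 0.004], [-0.479, -0.878, -0.003], [0.005, 0.0, -1.0]]
force: [0.6, 1.8, 14.0]
width: 0.0197
grip_force: 60.0
```

Contact came 2.8 mm early, so the scoop may have shifted in the grip. I'll lift a little and compare its wrist image with the earlier one.

Call:
{"fn": "arm_command", "kwargs": {
  "increments": [0, 0, 0, 0, 0, 6, 0, 0, 0, 0, 0, 0, 6, 0, 0, 0, 0, 0, 0, 6, 0]
}}

```text
time_s: 32.38
position: [0.5734, -0.3551, 0.0778]
orientation: [[0.878, -0.479, 0.001], [-0.479, -0.878, -0.001], [0.001, 0.0, -1.0]]
force: [0.1, 0.4, -3.5]
width: 0.0195
grip_force: 60.0
```

Run:
```python
from plan import *
a=dict(np.load('pics/w8.npz')); b=grab('wrist'); np.savez('pics/w9.npz',**b)
def red(c):
    hsv=cv2.cvtColor(c['im'],cv2.COLOR_RGB2HSV); m=cv2.inRange(hsv,(0,170,60),(4,255,255))|cv2.inRange(hsv,(176,170,60),(180,255,255))
    m[:, :270]=0; m[:,370:]=0; r=np.argwhere(m.any(1)).ravel()
    return r.min(),[(v,np.argwhere(m[v]).ravel()[[0,-1]].tolist()) for v in (245,270,300,320,400)]
ga=cv2.cvtColor(a['im'],cv2.COLOR_RGB2GRAY).astype(np.float32); gb=cv2.cvtColor(b['im'],cv2.COLOR_RGB2GRAY).astype(np.float32)
print(red(a),red(b))
for name,(x0,y0,x1,y1) in dict(left=(208,205,290,245),right=(350,205,428,245),bar=(285,222,352,262),barlow=(285,380,352,425)).items():
    t=ga[y0:y1,x0:x1]; s=gb[y0-30:min(480,y1+30),x0-20:x1+20]; r=cv2.matchTemplate(s,t,cv2.TM_CCOEFF_NORMED); _,v,_,l=cv2.minMaxLoc(r); print(name,round(v,2),l[0]-20,l[1]-30)
ob=robot.get_obs(); print(ob['position'],ob['orientation'][:,2])
```

```text
(np.int64(228), [(245, [292, 345]), (270, [292, 345]), (300, [292, 345]), (320, [293, 344]), (400, [294, 344])]) (np.int64(222), [(245, [291, 347]), (270, [291, 346]), (300, [292, 345]), (320, [293, 345]), (400, [294, 343])])
left 0.59 -20 -12
right 0.49 -3 -11
bar 0.88 0 -6
barlow 0.61 0 0
[ 0.5731842  -0.35494983  0.07738113] [ 2.14523368e-04 -1.45220637e-04 -9.99999966e-01]
```

The wrist image shows the bar's rear end raised, so the scoop slipped about 3° nose-down in the pads. I'll compensate by tilting the tool.

```bash
sed -i 's/^OFF=.*/T0=2.9; OFF=np.array([.0058,0,.0678])/; s/return O+Rf.apply(o)+Rs.apply(OFF), Rs\*/return O+Rf.apply(o)+Rs.apply(OFF), Rs*Ro.from_euler("y",T0,degrees=True)*/; s/Rs=R\*Ro.from_matrix(np.diag(\[1.,-1,-1\]));/Rs=R*Ro.from_matrix(np.diag([1.,-1,-1]))*Ro.from_euler("y",-T0,degrees=True);/' plan.py; sed -n 1,18p plan.py
python3 - <<'E'
from plan import *
ob=robot.get_obs(); print(scoop(TRAY))
w0=(np.array(ob['position']),Ro.from_matrix(ob['orientation']))
path([w0,target(TRAY,[.078,0,.0075]),target(TRAY,[.078,0,.0045])])
E
```

```text
from h import *
from scipy.spatial.transform import Rotation as Ro
T0=2.9; OFF=np.array([.0058,0,.0678])
TRAY=(np.array([.4985,-.314,0]),-28.7); TR=(np.array([.533,.162,0]),6.4)
def target(frame,o,tilt=0,dyaw=0):
    "frame: TRAY/TR; o: scoop origin in that frame; tilt>0 nose up"
    O,yaw=frame; Rf=Ro.from_euler('z',yaw,degrees=True)
    Rs=Rf*Ro.from_euler('z',dyaw,degrees=True)*Ro.from_euler('y',tilt,degrees=True)
    return O+Rf.apply(o)+Rs.apply(OFF), Rs*Ro.from_euler("y",T0,degrees=True)*Ro.from_matrix(np.diag([1.,-1,-1]))
def scoop(frame,pos=None,R=None):
    "scoop origin & tilt now in frame"
    ob=robot.get_obs(); R=Ro.from_matrix(ob['orientation']) if R is None else R; pos=np.array(ob['position']) if pos is None else pos
    Rs=R*Ro.from_matrix(np.diag([1.,-1,-1]))*Ro.from_euler("y",-T0,degrees=True); O,yaw=frame; Rf=Ro.from_euler('z',yaw,degrees=True)
    return Rf.inv().apply(pos-Rs.apply(OFF)-O), (Rf.inv()*Rs).as_euler('zyx',degrees=True)
def delta(tg,start=None):
    "increments (rotvec, mm) from start pose (default measured)"
    ob=robot.get_obs(); p,R=(np.array(ob['position']),Ro.from_matrix(ob['orientation'])) if start is None else start
    return (tg[1]*R.inv()).as_rotvec().round(3).tolist(),((tg[0]-p)*1000).round(1).tolist()
(array([ 8.28291983e-02, -5.82663848e-05,  9.37391351e-03]), array([ 6.63207020e-02, -2.91477503e+00,  1.95960120e-03]))
1 ([0.024, 0.045, -0.001], [-1.2, 0.7, -2.1])
2 ([0.0, 0.0, 0.0], [0.0, 0.0, -3.0])
```

Call:
{"fn": "arm_command", "kwargs": {
  "increments": [0.024, 0.045, 0, -1.2, 0.7, -2, 0, 0.024, 0.045, 0, -1.2, 0.7, -2, 0]
}}

```text
time_s: 32.6
position: [0.572, -0.3543, 0.0747]
orientation: [[0.876, -0.479, -0.047], [-0.479, -0.878, 0.025], [-0.053, 0.0, -0.999]]
force: [-0.7, -1.1, -3.0]
width: 0.02
grip_force: 60.0
```

Call:
{"fn": "arm_command", "kwargs": {
  "increments": [0, 0, 0, 0, 0, -2, 0, 0, 0, 0, 0, 0, -2, 0]
}}

```text
time_s: 32.77
position: [0.5718, -0.3541, 0.0726]
orientation: [[0.877, -0.479, -0.044], [-0.479, -0.878, 0.024], [-0.051, 0.0, -0.999]]
force: [0.2, 1.4, -3.3]
width: 0.0196
grip_force: 60.0
```

Call:
{"fn": "arm_command", "kwargs": {
  "increments": [0, 0, 0, 0, 0, -1, 0, 0, 0, 0, 0, 0, -1, 0]
}}

```text
time_s: 32.93
position: [0.572, -0.3542, 0.0725]
orientation: [[0.877, -0.479, -0.044], [-0.479, -0.878, 0.024], [-0.05, 0.0, -0.999]]
force: [-0.3, 0.1, -2.1]
width: 0.0198
grip_force: 60.0
```

Call:
{"fn": "arm_command", "kwargs": {
  "increments": [0, 0, 0, 0, 0, -0.7, 0, 0, 0, 0, 0, 0, -0.7, 0]
}}

```text
time_s: 33.1
position: [0.5723, -0.3543, 0.0723]
orientation: [[0.877, -0.479, -0.044], [-0.479, -0.878, 0.023], [-0.05, 0.0, -0.999]]
force: [0.7, 0.3, 3.0]
width: 0.0197
grip_force: 60.0
```

Call:
{"fn": "arm_command", "kwargs": {
  "increments": [0, 0, 0, -7, 3.8, 0.7, 0, 0, 0, 0, -14, 7.7, 0.7, 0, 0, 0, 0, -21, 11.5, 0.7, 0, 0, 0, 0, -28, 15.4, 0.7, 0, 0, 0, 0, -35, 19.2, 0.7, 0]
}}

```text
time_s: 33.52
position: [0.5371, -0.3351, 0.0729]
orientation: [[0.877, -0.479, -0.043], [-0.479, -0.878, 0.023], [-0.049, 0.001, -0.999]]
force: [-0.2, 0.3, -1.2]
width: 0.0199
grip_force: 60.0
```

Call:
{"fn": "arm_command", "kwargs": {
  "increments": [0, 0, 0, -7, 3.8, 0, 0, 0, 0, 0, -14, 7.7, 0, 0, 0, 0, 0, -21, 11.5, 0, 0, 0, 0, 0, -28, 15.4, 0, 0, 0, 0, 0, -35, 19.2, 0, 0]
}}

```text
time_s: 33.93
position: [0.5017, -0.3157, 0.0727]
orientation: [[0.877, -0.479, -0.044], [-0.479, -0.878, 0.023], [-0.05, 0.001, -0.999]]
force: [0.2, -0.1, -3.0]
width: 0.0198
grip_force: 60.0
```

Call:
{"fn": "arm_command", "kwargs": {
  "increments": [0, 0, 0, -5, 2.7, 0, 0, 0, 0, 0, -10, 5.5, 0, 0, 0, 0, 0, -15, 8.2, 0, 0, 0, 0, 0, -20, 11, 0, 0, 0, 0, 0, -25, 13.7, 0, 0]
}}

```text
time_s: 34.35
position: [0.477, -0.3021, 0.0727]
orientation: [[0.877, -0.479, -0.044], [-0.479, -0.878, 0.023], [-0.05, 0.001, -0.999]]
force: [0.8, -0.3, -2.6]
width: 0.0196
grip_force: 60.0
```

Call:
{"fn": "arm_command", "kwargs": {
  "increments": [0, 0, 0, -4, 2, 0, 0, 0, 0, 0, -9, 4.8, 0, 0, 0, 0, 0, -9, 4.8, 0, 0]
}}

```text
time_s: 34.6
position: [0.4672, -0.2968, 0.0723]
orientation: [[0.877, -0.479, -0.046], [-0.479, -0.878, 0.024], [-0.052, 0.0, -0.999]]
force: [0.9, -0.7, -1.3]
width: 0.0199
grip_force: 60.0
```

Call:
{"fn": "arm_command", "kwargs": {
  "increments": [0, 0, 0, -4, 2, 0, 0, 0, 0, 0, -7, 3.8, 0, 0, 0, 0, 0, -7, 3.8, 0, 0]
}}

```text
time_s: 34.85
position: [0.4606, -0.2932, 0.0724]
orientation: [[0.877, -0.479, -0.045], [-0.479, -0.878, 0.024], [-0.051, 0.0, -0.999]]
force: [1.9, -1.6, 0.6]
width: 0.0199
grip_force: 60.0
```

```bash
python3 chips.py D
```

```text
scene red 20 [312. 186.] [-0.096  0.034]
scene red 13 [322. 186.] [-0.131  0.035]
scene white 189 [316. 175.] [-0.113 -0.02 ]
side white 10 [272. 312.] [-0.133  0.026]
side white 58 [284. 316.] [-0.099  0.027]
side white 139 [274. 324.] [-0.112 -0.009]
side white 21 [263. 330.] [-0.132 -0.037]
(array([-4.89237785e-02, -1.81707692e-05,  4.46834199e-03]), array([ 0.07329603,  0.06700113, -0.02431656])) [ 1.12921194 -0.39401621  1.12246021] [-0.04086871 -0.13424866  0.01633871] 34.95 [ 0.46075233 -0.29331321  0.0722615 ]
```

Call:
{"fn": "arm_command", "kwargs": {
  "increments": [0, 0, 0, -4, 2, 0.3, 0, 0, 0, 0, -7, 3.8, 0.3, 0, 0, 0, 0, -7, 3.8, 0.3, 0]
}}

```text
time_s: 35.2
position: [0.4531, -0.2891, 0.0723]
orientation: [[0.876, -0.479, -0.046], [-0.479, -0.878, 0.025], [-0.053, 0.0, -0.999]]
force: [0.9, -1.1, -3.4]
width: 0.0197
grip_force: 60.0
```

Call:
{"fn": "arm_command", "kwargs": {
  "increments": [0, 0, 0, -3, 1.5, 0, 0, 0, 0, 0, -6, 3.3, 0, 0, 0, 0, 0, -6, 3.3, 0, 0]
}}

```text
time_s: 35.45
position: [0.4471, -0.2858, 0.0724]
orientation: [[0.877, -0.479, -0.046], [-0.479, -0.878, 0.025], [-0.053, 0.0, -0.999]]
force: [0.8, -0.5, -3.9]
width: 0.0197
grip_force: 60.0
```

Call:
{"fn": "arm_command", "kwargs": {
  "increments": [0, 0, 0, -3, 1.5, 0, 0, 0, 0, 0, -5, 2.7, 0, 0, 0, 0, 0, -5, 2.7, 0, 0]
}}

```text
time_s: 35.7
position: [0.4424, -0.2832, 0.0724]
orientation: [[0.877, -0.479, -0.046], [-0.479, -0.878, 0.025], [-0.052, 0.0, -0.999]]
force: [0.9, 0.8, -4.7]
width: 0.0198
grip_force: 60.0
```

Call:
{"fn": "arm_command", "kwargs": {
  "increments": [0, 0, 0, -3, 1.5, 0, 0, 0, 0, 0, -5, 2.7, 0, 0, 0, 0, 0, -5, 2.7, 0, 0]
}}

```text
time_s: 35.95
position: [0.438, -0.2809, 0.0728]
orientation: [[0.877, -0.479, -0.044], [-0.479, -0.878, 0.024], [-0.05, 0.0, -0.999]]
force: [1.2, -0.5, -5.0]
width: 0.0195
grip_force: 60.0
```

Call:
{"fn": "arm_command", "kwargs": {
  "increments": [0, 0, 0, -2, 1, 0, 0, 0, 0, 0, -4, 2.2, 0, 0, 0, 0, 0, -4, 2.2, 0, 0]
}}

```text
time_s: 36.2
position: [0.4335, -0.2784, 0.0726]
orientation: [[0.877, -0.479, -0.046], [-0.478, -0.878, 0.024], [-0.052, 0.0, -0.999]]
force: [0.6, -0.1, -5.4]
width: 0.0197
grip_force: 60.0
```

Call:
{"fn": "arm_command", "kwargs": {
  "increments": [0, 0, 0, -2, 1, 0, 0, 0, 0, 0, -3, 1.6, 0, 0, 0, 0, 0, -3, 1.6, 0, 0]
}}

```text
time_s: 36.45
position: [0.4306, -0.2769, 0.0726]
orientation: [[0.877, -0.479, -0.045], [-0.479, -0.878, 0.024], [-0.052, 0.0, -0.999]]
force: [-0.0, -0.1, -5.0]
width: 0.0191
grip_force: 60.0
```

```bash
python3 chips.py E
python3 - <<'E'
from plan import *
s,e=scoop(TRAY); st=target(TRAY,[s[0],0,s[2]])
hx=s[0]+.05+.002
for t,hz in ((4,.005),(8,.006),(12,.008),(15,.010)): print(delta(heel(TRAY,hx,0,hz,t),st))
E
```

```text
scene red 56 [318. 185.] [-0.117  0.03 ]
scene white 11 [306. 167.] [-0.077 -0.062]
scene white 77 [311. 175.] [-0.095 -0.022]
scene white 78 [321. 175.] [-0.133 -0.02 ]
side red 11 [289. 315.] [-0.087  0.034]
side white 127 [270. 314.] [-0.137  0.019]
side white 67 [283. 322.] [-0.093  0.006]
side white 61 [264. 328.] [-0.132 -0.029]
side white 22 [275. 332.] [-0.101 -0.031]
(array([-0.08289764, -0.00013989,  0.00487242]), array([ 0.064176  ,  0.03787107, -0.02281189])) [ 1.38415231 -0.22170034 -5.24855451] [-0.0491481  -0.17766396  0.01201188] 36.55 [ 0.43086231 -0.27709075  0.07266856]
([0.034, 0.061, -0.0], [6.0, -3.3, 3.0])
([0.067, 0.122, -0.0], [10.4, -5.7, 6.6])
([0.101, 0.184, 0.0], [15.0, -8.2, 10.8])
([0.126, 0.23, 0.0], [18.5, -10.1, 14.3])
```

All remaining chips appear to be on the pan (load about 2.9 N). Tilting up and lifting.

Call:
{"fn": "arm_command", "kwargs": {
  "increments": [0.034, 0.061, 0, 6, -3.3, 3.2, 0, 0.067, 0.122, 0, 10.4, -5.7, 6.8, 0, 0.101, 0.184, 0, 15, -8.2, 11, 0, 0.126, 0.23, 0, 18.5, -10, 14.5, 0, 0.126, 0.23, 0, 18.5, -10, 14.5, 0]
}}

```text
time_s: 36.97
position: [0.4511, -0.2882, 0.0871]
orientation: [[0.835, -0.479, -0.271], [-0.456, -0.878, 0.148], [-0.308, 0.0, -0.951]]
force: [1.4, -1.5, -2.9]
width: 0.0195
grip_force: 60.0
```

Call:
{"fn": "arm_command", "kwargs": {
  "increments": [0, 0, 0, 0, 0, 5, 0, 0, 0, 0, 0, 0, 12, 0, 0, 0, 0, 0, 0, 20, 0, 0, 0, 0, 0, 0, 30, 0, 0, 0, 0, 0, 0, 40, 0]
}}

```text
time_s: 37.38
position: [0.4491, -0.287, 0.1286]
orientation: [[0.835, -0.479, -0.27], [-0.456, -0.878, 0.147], [-0.308, 0.0, -0.951]]
force: [0.4, 0.5, -3.9]
width: 0.02
grip_force: 60.0
```

Call:
{"fn": "arm_command", "kwargs": {
  "increments": [0, 0, 0, 0, 0, 12, 0, 0, 0, 0, 0, 0, 26, 0, 0, 0, 0, 0, 0, 42, 0, 0, 0, 0, 0, 0, 60, 0, 0, 0, 0, 0, 0, 60, 0]
}}

```text
time_s: 37.8
position: [0.4506, -0.288, 0.1911]
orientation: [[0.836, -0.479, -0.266], [-0.457, -0.878, 0.144], [-0.303, 0.001, -0.953]]
force: [1.0, 0.3, -3.7]
width: 0.0195
grip_force: 60.0
```

```bash
python3 chips.py F;  python3 - <<'E'
from plan import *
ob=robot.get_obs()
w0=(np.array(ob['position']),Ro.from_matrix(ob['orientation'])); y=.075
path([w0,lip(TR,.005,y,.135,15),lip(TR,.005,y,.10,15),lip(TR,.005,y,.075,0),lip(TR,.005,y,.06,-10),lip(TR,.005,y,.045,-20),lip(TR,.005,y,.04,-30)])
E
```

```text
scene red 17 [301. 162.] [-0.059 -0.088]
scene red 28 [321. 185.] [-0.13  0.03]
scene white 82 [319. 175.] [-0.126 -0.02 ]
side white 64 [290. 298.] [-0.107  0.088]
side white 36 [274. 304.] [-0.143  0.055]
side white 62 [271. 322.] [-0.123 -0.005]
side white 16 [262. 330.] [-0.135 -0.037]
(array([-7.88292470e-02, -4.91029894e-05,  1.23696105e-01]), array([ 0.07390391, 14.95445242, -0.03289198])) [-0.59712662  0.85960645 -4.67855479] [-0.10233775 -0.37533047 -0.05175905] 37.9 [ 0.44961445 -0.28724151  0.18770309]
1 ([0.0, 0.001, 0.611], [151.0, 532.3, -1.7])
2 ([0.0, 0.0, 0.0], [0.0, 0.0, -35.0])
3 ([0.029, -0.26, -0.0], [-15.5, -1.7, -8.2])
4 ([0.019, -0.173, -0.0], [-12.5, -1.4, -6.3])
5 ([0.019, -0.173, -0.0], [-13.8, -1.6, -8.7])
6 ([0.019, -0.173, 0.0], [-14.7, -1.7, -1.2])
```

Three chips slid off at the wall and stay in the tray: a red at (-130, 33) mm and whites at (-125, -5) and (-130, -37) in tray axes. Pouring this load first.

Call:
{"fn": "arm_command", "kwargs": {
  "increments": [0, 0, 0.007, 2, 6, 0, 0, 0, 0, 0.021, 5, 18, 0, 0, 0, 0, 0.041, 10, 36, 0, 0, 0, 0, 0.067, 16, 58, 0, 0, 0, 0, 0.092, 23, 80, 0, 0]
}}

```text
time_s: 38.32
position: [0.4723, -0.2052, 0.1864]
orientation: [[0.874, -0.395, -0.284], [-0.375, -0.919, 0.123], [-0.31, -0.0, -0.951]]
force: [1.1, 0.5, -4.1]
width: 0.0196
grip_force: 60.0
```

Call:
{"fn": "arm_command", "kwargs": {
  "increments": [0, 0, 0.029, 7, 25, 0, 0, 0, 0, 0.058, 14, 50, 0, 0, 0, 0, 0.086, 21, 75, 0, 0, 0, 0, 0.115, 28, 100, 0, 0, 0, 0, 0.144, 35.5, 125, 0, 0]
}}

```text
time_s: 38.73
position: [0.5077, -0.0798, 0.1865]
orientation: [[0.919, -0.258, -0.299], [-0.245, -0.966, 0.08], [-0.309, -0.0, -0.951]]
force: [0.4, -1.2, -3.2]
width: 0.0196
grip_force: 60.0
```

Call:
{"fn": "arm_command", "kwargs": {
  "increments": [0, 0, 0.029, 7, 25, 0, 0, 0, 0, 0.058, 14, 50, 0, 0, 0, 0, 0.086, 21, 75, 0, 0, 0, 0, 0.115, 28, 100, 0, 0, 0, 0, 0.144, 35.5, 125, 0, 0]
}}

```text
time_s: 39.15
position: [0.543, 0.0452, 0.1864]
orientation: [[0.944, -0.117, -0.307], [-0.111, -0.993, 0.036], [-0.309, 0.0, -0.951]]
force: [-0.4, -0.5, -3.8]
width: 0.0196
grip_force: 60.0
```

Call:
{"fn": "arm_command", "kwargs": {
  "increments": [0, 0, 0.029, 7, 25, 0, 0, 0, 0, 0.058, 14, 50, 0, 0, 0, 0, 0.086, 21, 75, 0, 0, 0, 0, 0.115, 28, 100, 0, 0, 0, 0, 0.144, 35.5, 125, 0, 0]
}}

```text
time_s: 39.57
position: [0.5782, 0.1701, 0.1863]
orientation: [[0.95, 0.027, -0.31], [0.026, -1.0, -0.009], [-0.31, 0.0, -0.951]]
force: [-0.0, -0.6, -4.3]
width: 0.0197
grip_force: 60.0
```

Call:
{"fn": "arm_command", "kwargs": {
  "increments": [0, 0, 0.025, 6, 22, 0, 0, 0, 0, 0.047, 12, 42, 0, 0, 0, 0, 0.067, 17, 60, 0, 0, 0, 0, 0.08, 20, 72, 0, 0, 0, 0, 0.087, 21.5, 77, 0, 0]
}}

```text
time_s: 39.98
position: [0.5995, 0.2475, 0.1859]
orientation: [[0.945, 0.115, -0.308], [0.109, -0.993, -0.035], [-0.31, -0.0, -0.951]]
force: [0.9, -0.4, -3.9]
width: 0.0195
grip_force: 60.0
```

Call:
{"fn": "arm_command", "kwargs": {
  "increments": [0, 0, 0, 0, 0, -10, 0, 0, 0, 0, 0, 0, -25, 0, 0, 0, 0, 0, 0, -35, 0, 0, 0, 0, 0, 0, -35, 0]
}}

```text
time_s: 40.32
position: [0.599, 0.2438, 0.1491]
orientation: [[0.944, 0.11, -0.311], [0.105, -0.994, -0.036], [-0.313, 0.001, -0.95]]
force: [0.5, -0.2, -4.1]
width: 0.0194
grip_force: 60.0
```

Run:
```python
from plan import *
ob=robot.get_obs(); print(scoop(TR),ob['force'],ob['position'])
```

```text
(array([0.05124937, 0.073866  , 0.08521332]), array([-0.05864856, 15.31604976, -0.05324258])) [ 0.54911235 -0.20394112 -4.12615155] [0.5990467  0.24379129 0.14907324]
```

Pour; then return at the same height to the tray.

Call:
{"fn": "arm_command", "kwargs": {
  "increments": [0.007, -0.065, 0, -4, -0.4, -2, 0, 0.015, -0.13, 0, -8, -0.9, -4, 0, 0.022, -0.195, 0, -12, -1.3, -6, 0, 0.029, -0.26, 0, -15.5, -1.7, -8, 0, 0.029, -0.26, 0, -15.5, -1.7, -8, 0]
}}

```text
time_s: 40.73
position: [0.5831, 0.2426, 0.1446]
orientation: [[0.993, 0.111, -0.05], [0.111, -0.994, -0.006], [-0.05, 0.0, -0.999]]
force: [-1.6, -0.6, -3.7]
width: 0.0195
grip_force: 60.0
```

Call:
{"fn": "arm_command", "kwargs": {
  "increments": [0.004, -0.035, 0, -2.5, -0.3, -1, 0, 0.008, -0.07, 0, -5, -0.5, -2, 0, 0.011, -0.105, 0, -7.5, -0.8, -4, 0, 0.015, -0.14, 0, -10, -1.1, -5, 0, 0.019, -0.173, 0, -12.6, -1.4, -6, 0]
}}

```text
time_s: 41.15
position: [0.5726, 0.2413, 0.1384]
orientation: [[0.986, 0.11, 0.121], [0.109, -0.994, 0.013], [0.122, 0.001, -0.993]]
force: [0.2, -0.4, -4.8]
width: 0.0199
grip_force: 60.0
```

Call:
{"fn": "arm_command", "kwargs": {
  "increments": [0.004, -0.035, 0, -2.8, -0.3, -2, 0, 0.008, -0.07, 0, -5.5, -0.6, -3, 0, 0.011, -0.105, 0, -8.5, -0.9, -5, 0, 0.015, -0.14, 0, -11, -1.3, -7, 0, 0.019, -0.173, 0, -14, -1.6, -8, 0]
}}

```text
time_s: 41.57
position: [0.5586, 0.2396, 0.1303]
orientation: [[0.951, 0.11, 0.29], [0.105, -0.994, 0.031], [0.292, 0.001, -0.956]]
force: [0.0, -0.7, -3.3]
width: 0.0201
grip_force: 60.0
```

Call:
{"fn": "arm_command", "kwargs": {
  "increments": [0.004, -0.035, 0, -3, -0.3, 0, 0, 0.008, -0.07, 0, -6, -0.7, 0, 0, 0.011, -0.105, 0, -9, -1, 0, 0, 0.015, -0.14, 0, -12, -1.4, -1, 0, 0.019, -0.173, 0, -15, -1.7, -1, 0]
}}

```text
time_s: 41.98
position: [0.5438, 0.2378, 0.1293]
orientation: [[0.886, 0.109, 0.451], [0.098, -0.994, 0.048], [0.453, 0.002, -0.891]]
force: [-0.4, -0.6, -3.0]
width: 0.0198
grip_force: 60.0
```

Call:
{"fn": "arm_command", "kwargs": {
  "increments": [0, 0, 0, 0, 0, 0, 0, 0, 0, 0, 0, 0, 0, 0, 0, 0, 0, 0, 0, 0, 0, 0, 0, 0, 0, 0, 0, 0, 0, 0, 0, 0, 0, 0, 0]
}}

```text
time_s: 42.4
position: [0.544, 0.2383, 0.1294]
orientation: [[0.886, 0.11, 0.451], [0.099, -0.994, 0.049], [0.453, 0.001, -0.891]]
force: [-0.2, -0.3, -2.5]
width: 0.0198
grip_force: 60.0
```

Run:
```python
from plan import *
ob=robot.get_obs(); print(scoop(TR),ob['force'],ob['position'])
w0=(np.array(ob['position']),Ro.from_matrix(ob['orientation'])); y=.075
path([w0,lip(TR,.005,y,.12,0),target(TRAY,[.0,0,.11])])
```

```text
(array([0.04816365, 0.07445506, 0.06769979]), array([ -0.08437396, -29.85281441,  -0.11054025])) [-0.24933818 -0.29022534 -2.53336611] [0.54401205 0.23826835 0.12939019]
1 ([-0.057, 0.518, 0.001], [41.0, 5.0, 58.4])
2 ([0.0, 0.0, -0.613], [-81.5, -560.1, -10.0])
```

Call:
{"fn": "arm_command", "kwargs": {
  "increments": [0, 0, 0, 0, 0, 30, 0, -0.011, 0.1, 0, 8, 1, 50, 0, -0.022, 0.2, 0, 16, 2, 58, 0, -0.033, 0.3, 0, 24, 3, 58, 0, -0.044, 0.4, 0, 32, 4, 58, 0]
}}

```text
time_s: 42.82
position: [0.5764, 0.2429, 0.1893]
orientation: [[0.992, 0.112, 0.065], [0.112, -0.994, 0.009], [0.066, -0.002, -0.998]]
force: [0.2, -1.4, -3.4]
width: 0.0195
grip_force: 60.0
```

Call:
{"fn": "arm_command", "kwargs": {
  "increments": [-0.013, 0.118, 0, 9, 1, 0, 0, -0.013, 0.118, -0.03, 5, -30, 0, 0, -0.013, 0.118, -0.07, 0, -65, -3, 0, -0.013, 0.118, -0.11, -5, -100, -6, 0, -0.013, 0.118, -0.15, -11, -135, -10, 0]
}}

```text
time_s: 43.23
position: [0.5647, 0.1061, 0.1769]
orientation: [[0.998, -0.04, -0.05], [-0.04, -0.999, -0.007], [-0.05, 0.009, -0.999]]
force: [0.3, -0.8, -3.1]
width: 0.0197
grip_force: 60.0
```

Call:
{"fn": "arm_command", "kwargs": {
  "increments": [0, 0, -0.04, -5, -38, 0, 0, 0, 0, -0.08, -11, -76, 0, 0, 0, 0, -0.12, -17, -114, 0, 0, 0, 0, -0.16, -22, -152, 0, 0, 0, 0, -0.2, -28, -190, 0, 0]
}}

```text
time_s: 43.65
position: [0.5364, -0.0844, 0.1775]
orientation: [[0.97, -0.238, -0.05], [-0.238, -0.971, 0.003], [-0.049, 0.009, -0.999]]
force: [0.6, -0.3, -2.4]
width: 0.02
grip_force: 60.0
```

Run:
```python
from plan import *
ob=robot.get_obs(); print(ob['position'])
w0=(np.array(ob['position']),Ro.from_matrix(ob['orientation']))
path([w0,target(TRAY,[.0,0,.11])])
```

```text
[ 0.5363873  -0.08443609  0.17751942]
1 ([0.008, -0.002, -0.261], [-32.8, -232.3, 0.3])
```

Call:
{"fn": "arm_command", "kwargs": {
  "increments": [0.004, 0, -0.05, -6, -38, 0, 0, 0.008, -0.002, -0.1, -11, -76, 0, 0, 0.008, -0.002, -0.15, -17, -114, 0, 0, 0.008, -0.002, -0.18, -22, -152, 0, 0, 0.008, -0.002, -0.22, -27, -190, 0, 0]
}}

```text
time_s: 44.07
position: [0.5092, -0.2747, 0.1775]
orientation: [[0.895, -0.444, -0.045], [-0.443, -0.896, 0.022], [-0.05, 0.0, -0.999]]
force: [-0.2, 0.8, -2.7]
width: 0.0199
grip_force: 60.0
```

Call:
{"fn": "arm_command", "kwargs": {
  "increments": [0, 0, -0.02, -3, -20, 0, 0, 0, 0, -0.041, -6, -42, 0, 0, 0, 0, -0.041, -6, -42, 0, 0, 0, 0, -0.041, -6, -42, 0, 0]
}}

```text
time_s: 44.4
position: [0.5034, -0.3154, 0.1771]
orientation: [[0.876, -0.48, -0.045], [-0.479, -0.877, 0.024], [-0.051, 0.0, -0.999]]
force: [-0.0, 0.7, -2.9]
width: 0.0198
grip_force: 60.0
```

```bash
python3 chips.py G
python3 - <<'E'
from plan import *
ob=robot.get_obs(); print(ob['position'])
w0=(np.array(ob['position']),Ro.from_matrix(ob['orientation']))
path([w0,target(TRAY,[.0,0,.012]),target(TRAY,[.0,0,.006])])
E
```

```text
scene red 29 [321. 185.] [-0.129  0.03 ]
scene white 85 [319. 174.] [-0.126 -0.022]
side red 95 [274. 312.] [-0.13   0.031]
side white 70 [271. 322.] [-0.123 -0.005]
side white 21 [263. 330.] [-0.132 -0.036]
(array([-0.0013031 ,  0.00245145,  0.10936216]), array([ 0.13383   ,  0.02766952, -0.02405971])) [ 0.08487175  0.09458688 -2.60503481] [0.08021262 0.0060206  0.02531953] 44.5 [ 0.50367057 -0.3139881   0.17715934]
[ 0.50367057 -0.3139881   0.17715934]
1 ([0.0, -0.001, -0.002], [-0.1, -2.8, -97.4])
2 ([0.0, 0.0, 0.0], [0.0, 0.0, -6.0])
```

Call:
{"fn": "arm_command", "kwargs": {
  "increments": [0, 0, 0, 0, -1.5, -30, 0, 0, 0, 0, 0, -1.5, -60, 0, 0, 0, 0, 0, -1.5, -85, 0, 0, 0, 0, 0, -1.5, -95, 0, 0, 0, 0, 0, -1.5, -95, 0]
}}

```text
time_s: 44.92
position: [0.5028, -0.3145, 0.0803]
orientation: [[0.877, -0.478, -0.048], [-0.477, -0.879, 0.026], [-0.055, 0.0, -0.998]]
force: [0.6, -0.0, -3.7]
width: 0.0194
grip_force: 60.0
```

Call:
{"fn": "arm_command", "kwargs": {
  "increments": [0, 0, 0, 0, 0, -3, 0, 0, 0, 0, 0, 0, -5, 0, 0, 0, 0, 0, 0, -5, 0]
}}

```text
time_s: 45.17
position: [0.5041, -0.3163, 0.0783]
orientation: [[0.877, -0.478, -0.044], [-0.478, -0.878, 0.022], [-0.049, 0.001, -0.999]]
force: [-0.1, 0.2, -3.2]
width: 0.0197
grip_force: 60.0
```

Run:
```python
from plan import *
ob=robot.get_obs(); print(ob['position'],scoop(TRAY),ob['force'])
```

```text
[ 0.50410163 -0.31630338  0.07833096] (array([0.00032869, 0.00057902, 0.01052177]), array([ 0.11323403, -0.09218209, -0.06688131])) [-0.05594895  0.17741916 -3.17700731]
```

Call:
{"fn": "arm_command", "kwargs": {
  "increments": [0, 0, 0, 0, 0, -3, 0, 0, 0, 0, 0, 0, -4.5, 0, 0, 0, 0, 0, 0, -4.5, 0]
}}

```text
time_s: 45.42
position: [0.5035, -0.3161, 0.0727]
orientation: [[0.877, -0.479, -0.045], [-0.478, -0.878, 0.023], [-0.051, 0.001, -0.999]]
force: [0.0, -0.0, -2.5]
width: 0.0193
grip_force: 60.0
```

Call:
{"fn": "arm_command", "kwargs": {
  "increments": [0, 0, 0, 0, 0, -0.7, 0, 0, 0, 0, 0, 0, -0.7, 0]
}}

```text
time_s: 45.58
position: [0.5037, -0.3163, 0.0723]
orientation: [[0.877, -0.479, -0.045], [-0.478, -0.878, 0.023], [-0.05, 0.001, -0.999]]
force: [0.7, -0.1, -0.9]
width: 0.0196
grip_force: 60.0
```

Call:
{"fn": "arm_command", "kwargs": {
  "increments": [0, 0, 0, 0, 0, -0.5, 0, 0, 0, 0, 0, 0, -0.5, 0]
}}

```text
time_s: 45.75
position: [0.5039, -0.3164, 0.0722]
orientation: [[0.877, -0.479, -0.044], [-0.478, -0.878, 0.023], [-0.05, 0.001, -0.999]]
force: [1.2, 0.7, 4.9]
width: 0.0199
grip_force: 60.0
```

Call:
{"fn": "arm_command", "kwargs": {
  "increments": [0, 0, 0, -7, 3.8, 0.5, 0, 0, 0, 0, -14, 7.7, 0.5, 0, 0, 0, 0, -21, 11.5, 0.5, 0, 0, 0, 0, -28, 15.4, 0.5, 0, 0, 0, 0, -35, 19.2, 0.5, 0]
}}

```text
time_s: 46.17
position: [0.4685, -0.297, 0.0726]
orientation: [[0.877, -0.479, -0.043], [-0.478, -0.878, 0.022], [-0.049, 0.001, -0.999]]
force: [0.8, 1.0, -2.7]
width: 0.0193
grip_force: 60.0
```

Call:
{"fn": "arm_command", "kwargs": {
  "increments": [0, 0, 0, -6, 3.3, 0, 0, 0, 0, 0, -12, 6.6, 0, 0, 0, 0, 0, -18, 9.9, 0, 0, 0, 0, 0, -24, 13, 0, 0, 0, 0, 0, -28, 15.4, 0, 0]
}}

```text
time_s: 46.58
position: [0.4406, -0.2817, 0.0727]
orientation: [[0.877, -0.479, -0.043], [-0.478, -0.878, 0.022], [-0.048, 0.001, -0.999]]
force: [12.0, -6.0, 19.4]
width: 0.0197
grip_force: 60.0
```

Call:
{"fn": "arm_command", "kwargs": {
  "increments": [0, 0, 0, -3, 1.6, 0, 0, 0, 0, 0, -6, 3.3, 0, 0, 0, 0, 0, -9, 4.9, 0, 0, 0, 0, 0, -9, 4.9, 0, 0]
}}

```text
time_s: 46.92
position: [0.4318, -0.2769, 0.0726]
orientation: [[0.877, -0.479, -0.043], [-0.478, -0.878, 0.022], [-0.048, 0.001, -0.999]]
force: [5.9, -3.0, 6.3]
width: 0.0196
grip_force: 60.0
```

Call:
{"fn": "arm_command", "kwargs": {
  "increments": [0, 0, 0, -2, 1.1, 0, 0, 0, 0, 0, -4, 2.2, 0, 0, 0, 0, 0, -4, 2.2, 0, 0]
}}

```text
time_s: 47.17
position: [0.4278, -0.2747, 0.0725]
orientation: [[0.877, -0.479, -0.043], [-0.478, -0.878, 0.022], [-0.049, 0.001, -0.999]]
force: [5.9, -3.7, 10.5]
width: 0.0199
grip_force: 60.0
```

```bash
python3 chips.py H
```

```text
scene red 35 [322. 184.] [-0.132  0.029]
scene white 85 [321. 174.] [-0.133 -0.025]
side white 72 [269. 311.] [-0.142  0.027]
side white 13 [283. 314.] [-0.103  0.031]
side white 93 [266. 324.] [-0.132 -0.015]
(array([-0.08650806,  0.0004043 ,  0.00468102]), array([ 0.09350848, -0.09799565, -0.06970823])) [ 5.36915637 -2.11917463  7.54458293] [-0.40727339 -0.89083535  0.02016349] 47.2667 [ 0.42784382 -0.2747511   0.07249078]
```

Lip is at the wall foot with light force. Now I'll climb the leaning wall with the lip while tilting nose-up, so the three chips roll back onto the pan.

Run:
```python
from plan import *
ob=robot.get_obs()
w0=(np.array(ob['position']),Ro.from_matrix(ob['orientation']))
def cl(t,hz=.0058):
    lz=hz+.1*np.sin(np.radians(t)); return lip(TRAY,-.137-.44*(lz-.005),0,lz,t)
def up(lz,t=20): return lip(TRAY,-.137-.44*(lz-.005),0,lz,t)
for t in (4,8,12,16,20): print(t,delta(cl(t),w0))
a=cl(20); lz0=.0058+.1*np.sin(np.radians(20)); print(lz0)
for z in (.05,.062): print(delta(up(z),a))
```

```text
4 ([0.035, 0.062, -0.002], [0.5, -0.8, 4.0])
8 ([0.069, 0.123, -0.002], [1.6, -1.4, 6.6])
12 ([0.102, 0.185, -0.002], [2.4, -1.9, 8.8])
16 ([0.136, 0.246, -0.002], [3.0, -2.2, 10.7])
20 ([0.169, 0.307, -0.002], [3.3, -2.4, 12.1])
0.04000201433256687
([0.0, 0.0, 0.0], [-3.9, 2.1, 10.0])
([0.0, 0.0, 0.0], [-8.5, 4.6, 22.0])
```

Call:
{"fn": "arm_command", "kwargs": {
  "increments": [0.017, 0.031, 0, 0, 0, 2, 0, 0.035, 0.062, 0, 0.5, -0.5, 4, 0, 0.052, 0.093, 0, 1, -0.8, 5.3, 0, 0.069, 0.123, 0, 1.6, -1, 6.6, 0, 0.069, 0.123, 0, 1.6, -1, 6.6, 0]
}}

```text
time_s: 47.68
position: [0.428, -0.2747, 0.0775]
orientation: [[0.861, -0.479, -0.171], [-0.469, -0.878, 0.095], [-0.196, -0.001, -0.981]]
force: [-0.1, -0.1, -4.0]
width: 0.0194
grip_force: 60.0
```

Call:
{"fn": "arm_command", "kwargs": {
  "increments": [0.017, 0.031, 0, 0.4, -0.2, 1.1, 0, 0.033, 0.062, 0, 0.8, -0.4, 2.2, 0, 0.05, 0.093, 0, 1.1, -0.6, 3.2, 0, 0.067, 0.123, 0, 1.4, -0.8, 4.1, 0, 0.067, 0.123, 0, 1.4, -0.8, 4.1, 0]
}}

```text
time_s: 48.1
position: [0.4297, -0.2757, 0.0817]
orientation: [[0.829, -0.479, -0.288], [-0.452, -0.878, 0.158], [-0.329, -0.001, -0.944]]
force: [-0.0, -0.6, -4.6]
width: 0.0198
grip_force: 60.0
```

```bash
python3 chips.py I
```

```text
scene red 50 [319. 183.] [-0.123  0.019]
scene white 14 [298. 166.] [-0.046 -0.067]
scene white 84 [321. 170.] [-0.133 -0.041]
side white 66 [281. 314.] [-0.109  0.03 ]
side white 50 [264. 315.] [-0.15   0.009]
side white 49 [265. 328.] [-0.13  -0.028]
(array([-0.10321962,  0.00062334,  0.01834481]), array([ 0.09292746, 16.15165241,  0.03118449])) [ 0.0639076   0.03932127 -4.06865801] [-0.17724334 -0.46770478 -0.00719962] 48.2 [ 0.42967874 -0.2756395   0.08185521]
```

Call:
{"fn": "arm_command", "kwargs": {
  "increments": [0.017, 0.03, 0, 0.1, -0.1, 0.7, 0, 0.033, 0.061, 0, 0.3, -0.2, 1.4, 0, 0.033, 0.061, 0, 0.3, -0.2, 1.4, 0, 0.033, 0.061, 0, 0.3, -0.2, 1.4, 0]
}}

```text
time_s: 48.53
position: [0.4304, -0.2762, 0.0837]
orientation: [[0.809, -0.479, -0.342], [-0.441, -0.878, 0.187], [-0.39, -0.001, -0.921]]
force: [-0.7, 0.3, -3.8]
width: 0.0196
grip_force: 60.0
```

Call:
{"fn": "arm_command", "kwargs": {
  "increments": [0, 0, 0, -1, 0.5, 3, 0, 0, 0, 0, -2, 1, 6, 0, 0, 0, 0, -3, 1.8, 11, 0, 0, 0, 0, -6, 3, 16, 0, 0, 0, 0, -8.5, 4.6, 22, 0]
}}

```text
time_s: 48.95
position: [0.4219, -0.2717, 0.1068]
orientation: [[0.808, -0.479, -0.342], [-0.441, -0.878, 0.187], [-0.39, -0.0, -0.921]]
force: [-0.0, -0.5, -3.9]
width: 0.0195
grip_force: 60.0
```

Call:
{"fn": "arm_command", "kwargs": {
  "increments": [0, 0, 0, 0, 0, 10, 0, 0, 0, 0, 0, 0, 25, 0, 0, 0, 0, 0, 0, 42, 0, 0, 0, 0, 0, 0, 60, 0, 0, 0, 0, 0, 0, 72, 0]
}}

```text
time_s: 49.37
position: [0.4226, -0.2721, 0.1805]
orientation: [[0.809, -0.479, -0.341], [-0.441, -0.878, 0.186], [-0.389, -0.0, -0.921]]
force: [0.3, 0.5, -3.7]
width: 0.0195
grip_force: 60.0
```

```bash
python3 chips.py J
python3 - <<'E'
from plan import *
ob=robot.get_obs()
w0=(np.array(ob['position']),Ro.from_matrix(ob['orientation'])); y=.06
path([w0,lip(TR,.005,y,.135,20),lip(TR,.005,y,.11,20),lip(TR,.005,y,.075,0)])
E
```

```text
scene red 57 [322. 164.] [-0.138 -0.076]
side red 9 [268. 285.] [-0.187  0.11 ]
side white 81 [279. 287.] [-0.154  0.117]
side white 56 [275. 302.] [-0.141  0.063]
side white 49 [258. 303.] [-0.184  0.044]
(array([-0.11463997,  0.00024498,  0.11847101]), array([ 0.0940773 , 19.85943953, -0.03859249])) [-0.22976515  0.35890002 -4.62713035] [-0.22276453 -0.51300139 -0.01154884] 49.4667 [ 0.42307404 -0.27236788  0.18026851]
1 ([0.001, 0.002, 0.611], [183.4, 503.0, -0.6])
2 ([0.0, 0.0, 0.0], [0.0, 0.0, -25.0])
3 ([0.039, -0.347, 0.0], [-19.7, -2.2, -11.8])
```

The tray is now empty and the last three chips are on the scoop. Carry and pour.

Call:
{"fn": "arm_command", "kwargs": {
  "increments": [0, 0, 0.007, 2, 6, 0, 0, 0, 0, 0.021, 6.5, 18, 0, 0, 0, 0, 0.043, 13, 36, 0, 0, 0, 0, 0.07, 21, 58, 0, 0, 0, 0, 0.097, 29, 80, 0, 0]
}}

```text
time_s: 49.88
position: [0.4512, -0.1898, 0.1771]
orientation: [[0.847, -0.39, -0.361], [-0.358, -0.921, 0.154], [-0.392, -0.001, -0.92]]
force: [0.8, -0.1, -3.8]
width: 0.02
grip_force: 60.0
```

Call:
{"fn": "arm_command", "kwargs": {
  "increments": [0, 0, 0.029, 9, 24, 0, 0, 0, 0, 0.058, 17.5, 48, 0, 0, 0, 0, 0.087, 26, 72, 0, 0, 0, 0, 0.117, 35, 96, 0, 0, 0, 0, 0.146, 44, 120, 0, 0]
}}

```text
time_s: 50.3
position: [0.495, -0.0693, 0.1771]
orientation: [[0.89, -0.251, -0.38], [-0.231, -0.968, 0.099], [-0.392, -0.001, -0.92]]
force: [0.2, -0.2, -3.7]
width: 0.0197
grip_force: 60.0
```

Call:
{"fn": "arm_command", "kwargs": {
  "increments": [0, 0, 0.029, 9, 24, 0, 0, 0, 0, 0.058, 17.5, 48, 0, 0, 0, 0, 0.087, 26, 72, 0, 0, 0, 0, 0.117, 35, 96, 0, 0, 0, 0, 0.146, 44, 120, 0, 0]
}}

```text
time_s: 50.72
position: [0.5387, 0.0507, 0.177]
orientation: [[0.914, -0.107, -0.39], [-0.099, -0.994, 0.042], [-0.392, -0.0, -0.92]]
force: [0.4, 0.2, -3.5]
width: 0.02
grip_force: 60.0
```

Call:
{"fn": "arm_command", "kwargs": {
  "increments": [0, 0, 0.029, 9, 24, 0, 0, 0, 0, 0.058, 17.5, 48, 0, 0, 0, 0, 0.087, 26, 72, 0, 0, 0, 0, 0.117, 35, 96, 0, 0, 0, 0, 0.146, 44, 120, 0, 0]
}}

```text
time_s: 51.13
position: [0.5825, 0.1706, 0.1768]
orientation: [[0.919, 0.039, -0.392], [0.035, -0.999, -0.015], [-0.393, -0.0, -0.92]]
force: [-0.0, -1.6, -3.7]
width: 0.019
grip_force: 60.0
```

Call:
{"fn": "arm_command", "kwargs": {
  "increments": [0, 0, 0.025, 7, 20, 0, 0, 0, 0, 0.045, 13, 37, 0, 0, 0, 0, 0.06, 18, 50, 0, 0, 0, 0, 0.07, 21, 58, 0, 0, 0, 0, 0.076, 23, 63, 0, 0]
}}

```text
time_s: 51.55
position: [0.6055, 0.2328, 0.1769]
orientation: [[0.914, 0.114, -0.39], [0.105, -0.994, -0.044], [-0.392, -0.0, -0.92]]
force: [0.3, -0.3, -3.7]
width: 0.0196
grip_force: 60.0
```

Call:
{"fn": "arm_command", "kwargs": {
  "increments": [0, 0, 0, 0, 0, -10, 0, 0, 0, 0, 0, 0, -20, 0, 0, 0, 0, 0, 0, -25, 0, 0, 0, 0, 0, 0, -25, 0]
}}

```text
time_s: 51.88
position: [0.6054, 0.2302, 0.1511]
orientation: [[0.914, 0.11, -0.391], [0.101, -0.994, -0.044], [-0.394, 0.0, -0.919]]
force: [-0.4, -0.2, -4.5]
width: 0.0198
grip_force: 60.0
```

Call:
{"fn": "arm_command", "kwargs": {
  "increments": [0.008, -0.07, 0, -4, -0.4, -2, 0, 0.016, -0.14, 0, -8, -0.9, -5, 0, 0.024, -0.21, 0, -12, -1.3, -7, 0, 0.032, -0.28, 0, -16, -1.8, -10, 0, 0.039, -0.347, 0, -19.7, -2.2, -12, 0]
}}

```text
time_s: 52.3
position: [0.5862, 0.2282, 0.1414]
orientation: [[0.993, 0.111, -0.049], [0.111, -0.994, -0.005], [-0.049, -0.001, -0.999]]
force: [0.4, -0.3, -4.0]
width: 0.0194
grip_force: 60.0
```

Run:
```python
from plan import *
ob=robot.get_obs(); print(scoop(TR),ob['force'],ob['position'])
```

```text
(array([0.05453088, 0.05995325, 0.07360374]), array([-0.04795953, -0.10332692,  0.03586613])) [ 0.42630269 -0.25829733 -4.02148244] [0.58615572 0.22824399 0.14141407]
```

Call:
{"fn": "arm_command", "kwargs": {
  "increments": [0.004, -0.035, 0, -2.5, -0.3, -1, 0, 0.008, -0.07, 0, -5, -0.5, -2, 0, 0.011, -0.105, 0, -7.5, -0.8, -4, 0, 0.015, -0.14, 0, -10, -1.1, -5, 0, 0.019, -0.173, 0, -12.6, -1.4, -6, 0]
}}

```text
time_s: 52.72
position: [0.5735, 0.2269, 0.1353]
orientation: [[0.986, 0.111, 0.122], [0.11, -0.994, 0.014], [0.123, -0.0, -0.992]]
force: [0.8, -0.2, -3.8]
width: 0.0195
grip_force: 60.0
```

Call:
{"fn": "arm_command", "kwargs": {
  "increments": [0.004, -0.035, 0, -2.8, -0.3, -1, 0, 0.008, -0.07, 0, -5.5, -0.6, -2, 0, 0.011, -0.105, 0, -8.5, -0.9, -4, 0, 0.015, -0.14, 0, -11, -1.3, -5, 0, 0.019, -0.173, 0, -14, -1.6, -6, 0]
}}

```text
time_s: 53.13
position: [0.5594, 0.2253, 0.1292]
orientation: [[0.95, 0.111, 0.291], [0.106, -0.994, 0.032], [0.292, 0.0, -0.956]]
force: [1.4, 0.7, -3.3]
width: 0.0196
grip_force: 60.0
```

Call:
{"fn": "arm_command", "kwargs": {
  "increments": [0.004, -0.035, 0, -3, -0.3, 0, 0, 0.008, -0.07, 0, -6, -0.7, 0, 0, 0.011, -0.105, 0, -9, -1, 0, 0, 0.015, -0.14, 0, -12, -1.4, -1, 0, 0.019, -0.173, 0, -15, -1.7, -1, 0]
}}

```text
time_s: 53.55
position: [0.5444, 0.2236, 0.1283]
orientation: [[0.886, 0.11, 0.451], [0.099, -0.994, 0.05], [0.454, 0.001, -0.891]]
force: [0.5, 0.3, -1.9]
width: 0.0194
grip_force: 60.0
```

Call:
{"fn": "arm_command", "kwargs": {
  "increments": [0, 0, 0, 0, 0, 0, 0, 0, 0, 0, 0, 0, 0, 0, 0, 0, 0, 0, 0, 0, 0, 0, 0, 0, 0, 0, 0, 0, 0, 0, 0, 0, 0, 0, 0]
}}

```text
time_s: 53.97
position: [0.5454, 0.2242, 0.1284]
orientation: [[0.886, 0.111, 0.45], [0.099, -0.994, 0.05], [0.453, 0.001, -0.892]]
force: [-0.0, -0.2, -3.7]
width: 0.0197
grip_force: 60.0
```

```bash
cat >> plan.py <<'E'
MAT=(np.array([.5596,-.0777,0]),-3.5)
E
python3 - <<'E'
from plan import *
ob=robot.get_obs(); print(scoop(TR),ob['force'],ob['position'])
w0=(np.array(ob['position']),Ro.from_matrix(ob['orientation'])); y=.06
path([w0,lip(TR,.005,y,.12,0),target(MAT,[.003,0,.09])])
c=dict(np.load('pics/w6.npz')); M=np.array([ray(c,*p,.003)[:2] for p in ((256,137),(402,162),(370,309),(240,287))])
for i in range(4): e=M[(i+1)%4]-M[i]; print(np.linalg.norm(e),np.degrees(np.arctan2(e[1],e[0])))
E
```

```text
(array([0.04799639, 0.06038289, 0.06665452]), array([ -0.03012146, -29.83142894,  -0.0521689 ])) [-0.02180673 -0.18632683 -3.69399067] [0.54544372 0.22421081 0.12835571]
1 ([-0.057, 0.517, 0.0], [41.3, 4.2, 59.4])
2 ([0.0, 0.0, -0.173], [-18.3, -306.6, -30.0])
0.12803305028161044 -93.30552268538885
0.13976088657504684 176.43903031159266
0.1246854063493799 85.90483200552816
0.13806826766695685 -2.169901811822148
```

Call:
{"fn": "arm_command", "kwargs": {
  "increments": [0, 0, 0, 0, 0, 8, 0, 0.008, -0.07, 0, -5, -0.6, 15, 0, 0.016, -0.14, 0, -10, -1.1, 18, 0, 0.019, -0.173, 0, -13, -1.4, 20, 0, 0.019, -0.173, 0, -13, -1.4, 20, 0]
}}

```text
time_s: 54.38
position: [0.5315, 0.2228, 0.1487]
orientation: [[0.793, 0.111, 0.598], [0.09, -0.994, 0.066], [0.602, 0.001, -0.798]]
force: [0.1, -0.7, -3.1]
width: 0.0198
grip_force: 60.0
```

Call:
{"fn": "arm_command", "kwargs": {
  "increments": [0, 0, 0, 0, 0, 0, 0, 0, 0, 0, 0, 0, 0, 0, 0, 0, 0, 0, 0, 0, 0]
}}

```text
time_s: 54.63
position: [0.5326, 0.2229, 0.1487]
orientation: [[0.794, 0.111, 0.597], [0.089, -0.994, 0.066], [0.601, 0.001, -0.799]]
force: [-0.0, -0.4, -1.7]
width: 0.0196
grip_force: 60.0
```

Run:
```python
from plan import *
f=[]
for k in range(3):
    f.append(robot.get_obs()['force'][2]); c=grab('side' if k else 'scene'); np.savez(f'pics/k{k}.npz',**c)
print(f)
ob=robot.get_obs()
print(scoop(TR)); w0=(np.array(ob['position']),Ro.from_matrix(ob['orientation'])); y=.06
path([w0,lip(TR,.005,y,.12,0),target(MAT,[.003,0,.09])])
```

```text
[np.float64(-1.685679605969427), np.float64(-3.068251895749587), np.float64(-2.3310181616050816)]
(array([0.04517737, 0.06044996, 0.09256095]), array([ -0.04601424, -39.81317964,  -0.09373905]))
1 ([-0.076, 0.691, 0.0], [54.3, 5.6, 39.4])
2 ([0.0, 0.0, -0.173], [-18.3, -306.6, -30.0])
```

Empty (mean -2.4 N). Returning the scoop to its mat.

Call:
{"fn": "arm_command", "kwargs": {
  "increments": [-0.011, 0.1, 0, 8, 1, 20, 0, -0.022, 0.2, 0, 16, 2, 35, 0, -0.033, 0.3, 0, 24, 3, 40, 0, -0.044, 0.4, 0, 32, 3.5, 40, 0, -0.055, 0.5, 0, 40, 4, 40, 0]
}}

```text
time_s: 55.2
position: [0.5723, 0.2295, 0.1911]
orientation: [[0.96, 0.11, 0.259], [0.107, -0.994, 0.025], [0.26, 0.004, -0.965]]
force: [0.4, -0.1, -2.8]
width: 0.0195
grip_force: 60.0
```

Call:
{"fn": "arm_command", "kwargs": {
  "increments": [-0.011, 0.1, 0, 7, 0.8, 0, 0, -0.021, 0.191, 0, 14, 1.6, 0, 0, -0.021, 0.191, -0.03, 12, -25, 0, 0, -0.021, 0.191, -0.06, 10, -60, 0, 0, -0.021, 0.191, -0.08, 8, -95, 0, 0]
}}

```text
time_s: 55.62
position: [0.5802, 0.1313, 0.1875]
orientation: [[0.997, 0.027, 0.073], [0.029, -0.999, -0.016], [0.073, 0.018, -0.997]]
force: [0.5, -0.2, -3.4]
width: 0.0196
grip_force: 60.0
```

Call:
{"fn": "arm_command", "kwargs": {
  "increments": [0, 0, -0.02, -2, -35, 0, 0, 0, 0, -0.04, -4, -70, -5, 0, 0, 0, -0.06, -6, -105, -15, 0, 0, 0, -0.08, -8, -140, -20, 0, 0, 0, -0.093, -10, -170, -25, 0]
}}

```text
time_s: 56.03
position: [0.5698, -0.0401, 0.1628]
orientation: [[0.995, -0.067, 0.073], [-0.065, -0.998, -0.023], [0.074, 0.018, -0.997]]
force: [1.2, -0.2, -2.3]
width: 0.0197
grip_force: 60.0
```

Run:
```python
from plan import *
ob=robot.get_obs(); print(scoop(MAT),ob['position'])
w0=(np.array(ob['position']),Ro.from_matrix(ob['orientation']))
path([w0,target(MAT,[.003,0,.09]),target(MAT,[.003,0,.010])])
```

```text
(array([0.01056008, 0.03697102, 0.09484645]), array([-0.33156211, -7.13141839, -1.06260217])) [ 0.56981527 -0.04005498  0.16283092]
1 ([0.026, 0.123, 0.005], [-1.4, -38.2, -5.0])
2 ([0.0, 0.0, 0.0], [0.0, 0.0, -80.0])
```

Call:
{"fn": "arm_command", "kwargs": {
  "increments": [0.013, 0.06, 0.002, -0.7, -19, -2, 0, 0.026, 0.123, 0.005, -1.4, -38, -5, 0, 0.026, 0.123, 0.005, -1.4, -38, -5, 0, 0.026, 0.123, 0.005, -1.4, -38, -5, 0]
}}

```text
time_s: 56.37
position: [0.5691, -0.0768, 0.1577]
orientation: [[0.997, -0.061, -0.05], [-0.061, -0.998, 0.004], [-0.05, -0.0, -0.999]]
force: [-0.1, 0.1, -2.6]
width: 0.0194
grip_force: 60.0
```

Call:
{"fn": "arm_command", "kwargs": {
  "increments": [0, 0, 0, 0, 0, -25, 0, 0, 0, 0, 0, 0, -50, 0, 0, 0, 0, 0, 0, -70, 0, 0, 0, 0, 0, 0, -78, 0, 0, 0, 0, 0, 0, -78, 0]
}}

```text
time_s: 56.78
position: [0.5676, -0.075, 0.0787]
orientation: [[0.997, -0.059, -0.053], [-0.059, -0.998, 0.003], [-0.053, -0.0, -0.999]]
force: [0.6, -0.9, -1.8]
width: 0.0196
grip_force: 60.0
```

Call:
{"fn": "arm_command", "kwargs": {
  "increments": [0, 0, 0, 0, 0, 0, 0, 0, 0, 0, 0, 0, 0, 0]
}}

```text
time_s: 56.95
position: [0.5695, -0.0759, 0.0816]
orientation: [[0.997, -0.059, -0.048], [-0.059, -0.998, 0.002], [-0.048, 0.001, -0.999]]
force: [-0.3, -0.3, -2.5]
width: 0.0199
grip_force: 60.0
```

Run:
```python
from plan import *
ob=robot.get_obs(); print(scoop(MAT),ob['position'],ob['force'])
w0=(np.array(ob['position']),Ro.from_matrix(ob['orientation']))
path([w0,target(MAT,[.003,0,.0045])])
```

```text
(array([0.00412077, 0.00232202, 0.0137651 ]), array([ 0.10653348, -0.14896513, -0.03714708])) [ 0.56947139 -0.07592255  0.08157993] [-0.29342127 -0.32812289 -2.5052589 ]
1 ([0.001, 0.003, -0.002], [-1.1, -2.3, -9.3])
```

Call:
{"fn": "arm_command", "kwargs": {
  "increments": [0, 0, 0, 0, -1, -3, 0, 0, 0, 0, 0, -1, -6, 0, 0, 0, 0, 0, -1, -8, 0, 0, 0, 0, 0, -1, -8, 0]
}}

```text
time_s: 57.28
position: [0.5684, -0.0771, 0.0719]
orientation: [[0.997, -0.06, -0.051], [-0.06, -0.998, 0.003], [-0.051, 0.0, -0.999]]
force: [-0.1, 0.3, -2.6]
width: 0.0196
grip_force: 60.0
```

Call:
{"fn": "arm_command", "kwargs": {
  "increments": [0, 0, 0, 0, 0, -1, 0, 0, 0, 0, 0, 0, -1, 0]
}}

```text
time_s: 57.45
position: [0.5688, -0.0771, 0.0713]
orientation: [[0.997, -0.06, -0.05], [-0.06, -0.998, 0.003], [-0.05, 0.0, -0.999]]
force: [0.5, 0.2, -0.3]
width: 0.0195
grip_force: 60.0
```

Call:
{"fn": "arm_command", "kwargs": {
  "increments": [0, 0, 0, 0, 0, -1, 0, 0, 0, 0, 0, 0, -1, 0]
}}

```text
time_s: 57.62
position: [0.5693, -0.0772, 0.0711]
orientation: [[0.997, -0.06, -0.049], [-0.06, -0.998, 0.002], [-0.049, 0.001, -0.999]]
force: [0.6, 0.3, 7.8]
width: 0.0195
grip_force: 60.0
```

Call:
{"fn": "arm_command", "kwargs": {
  "increments": [0, 0, 0, 0, 0, -0.7, 0, 0, 0, 0, 0, 0, -0.7, 0]
}}

```text
time_s: 57.78
position: [0.5696, -0.0772, 0.0709]
orientation: [[0.997, -0.06, -0.048], [-0.06, -0.998, 0.002], [-0.048, 0.001, -0.999]]
force: [-0.6, 2.0, 11.5]
width: 0.0197
grip_force: 60.0
```

Down on the mat. I'll relieve, open, and rise straight up along the fingers.

Call:
{"fn": "arm_command", "kwargs": {
  "increments": [0, 0, 0, 0, 0, 1, 0, 0, 0, 0, 0, 0, 1, 0.5, 0, 0, 0, 0, 0, 1, 0.5, 0, 0, 0, 0, 0, 1, 0.5, 0, 0, 0, 0, 0, 1, 0.5]
}}

```text
time_s: 58.2
position: [0.5686, -0.0771, 0.0703]
orientation: [[0.997, -0.06, -0.05], [-0.06, -0.998, 0.003], [-0.051, 0.0, -0.999]]
force: [0.2, -0.4, 0.1]
width: 0.0415
grip_force: 0.0
```

Call:
{"fn": "arm_command", "kwargs": {
  "increments": [0, 0, 0, 0, 0, 15, 0.5, 0, 0, 0, 1, 0, 40, 0.5, 0, 0, 0, 2, 0, 70, 0.5, 0, 0, 0, 3, 0, 100, 0.5, 0, 0, 0, 3, 0, 120, 0.5]
}}

```text
time_s: 58.62
position: [0.5723, -0.0773, 0.1932]
orientation: [[0.997, -0.06, -0.048], [-0.06, -0.998, 0.002], [-0.048, 0.001, -0.999]]
force: [1.2, 0.2, 0.4]
width: 0.0463
grip_force: 0.0
```

Call:
{"fn": "arm_command", "kwargs": {
  "increments": [0, 0, 0, -40, -10, 30, 0.5, 0, 0, 0, -80, -10, 60, 0.5, 0, 0, 0, -120, -10, 80, 0.5, 0, 0, 0, -150, -10, 100, 0.5, 0, 0, 0, -150, -10, 100, 0.5]
}}

```text
time_s: 59.03
position: [0.419, -0.0871, 0.293]
orientation: [[0.997, -0.06, -0.048], [-0.06, -0.998, 0.002], [-0.048, 0.001, -0.999]]
force: [0.2, -0.9, 1.1]
width: 0.0465
grip_force: 0.0
```

Run:
```python
from plan import *
w=grab('wrist'); s=grab('scene'); d=grab('side')
np.savez('pics/wz.npz',**w);np.savez('pics/sz.npz',**s);np.savez('pics/dz.npz',**d)
r=lambda c,x,y,W,H,S:cv2.resize(c['im'][y:y+H,x:x+W],(S*W,S*H),interpolation=cv2.INTER_CUBIC)
A=np.hstack([r(s,235,100,200,150,2),r(d,235,150,200,150,2)]); B=np.hstack([r(s,270,200,200,150,2),cv2.resize(w['im'],(400,300))])
cv2.imwrite('pics/final.png',np.vstack([A,B])[:,:,::-1])
o=robot.get_obs(); print(o['position'],o['time_s'])
hsv=cv2.cvtColor(w['im'],cv2.COLOR_RGB2HSV); m=cv2.inRange(hsv,(0,170,80),(4,255,255))
k,l,st,ce=cv2.connectedComponentsWithStats(m)
for i in range(1,k):
    if st[i,4]>300: print(st[i],ray(w,*ce[i],.116))
```

```text
[ 0.42169631 -0.08729589  0.29106074] 59.1833
[ 282    0   25   74 1733] [ 0.5570375  -0.07661406  0.116     ]
```

View pics/final.png

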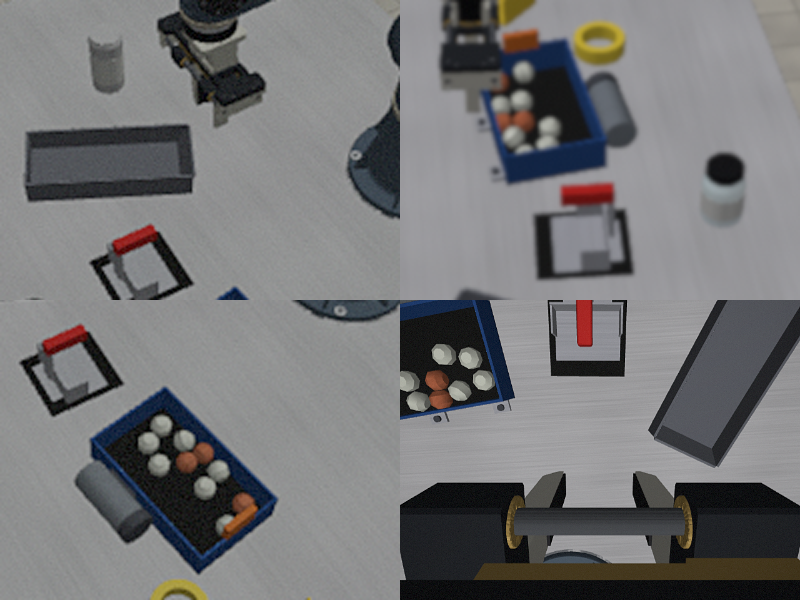

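The final montage shows 10 chips in the trough: 7 white and 3 red (bottom-left view, e.g. (161,425) and (243,503)). The tray is empty and the scoop lies flat on the mat (65,365). Can, tape and jar are standing. One numeric check of the closure before handing in.

Run:
```python
from plan import *
s0=dict(np.load('pics/s6.npz')); s=dict(np.load('pics/sz.npz'))
for n,c in (('after push',s0),('now',s)):
    hsv=cv2.cvtColor(c['im'],cv2.COLOR_RGB2HSV)
    b=cv2.inRange(hsv,(105,120,30),(120,255,255)); k,l,st,ce=cv2.connectedComponentsWithStats(b)
    print(n,[st[i].tolist() for i in range(1,k) if st[i,4]>150])
    p=(ray(c,*proj(c,[.512,.3325,.09]),.09)); u,v=proj(c,[.512,.331,.09]).round(0).astype(int)
    o=cv2.inRange(hsv,(5,180,120),(14,255,255)); o2=np.zeros_like(o); o2[v-14:v+15,u-14:u+15]=o[v-14:v+15,u-14:u+15]
    r=cv2.minAreaRect(np.argwhere(o2)[:,::-1].astype(np.float32)); print(r)
    # outer +x rim line continuity across the seam: lowest blue pixel along wall
    for y in (.03,.06,.08,.0875,.095,.12): 
        q=proj(c,TR[0]+Ro.from_euler('z',6.4,degrees=True).apply([.0775,y,.06])); print(y,c['im'][int(round(q[1])),int(round(q[0]))].tolist(),end=' ')
    print()
```

```text
after push [[595, 115, 17, 16, 159], [316, 244, 92, 92, 1570], [550, 302, 90, 77, 1338]]
((390.0487976074219, 308.56097412109375), (3.7481703758239746, 18.11615753173828), 51.34019088745117)
0.03 [34, 66, 110] 0.06 [27, 52, 91] 0.08 [34, 62, 102] 0.0875 [39, 67, 119] 0.095 [37, 68, 113] 0.12 [33, 49, 94] 
now [[596, 115, 16, 16, 158], [316, 244, 92, 93, 1498], [550, 302, 90, 77, 1339]]
((390.1585388183594, 308.57318115234375), (3.591996192932129, 17.959983825683594), 51.34019470214844)
0.03 [33, 65, 108] 0.06 [32, 58, 91] 0.08 [34, 54, 100] 0.0875 [41, 70, 116] 0.095 [29, 65, 110] 0.12 [23, 49, 90]
```

The lug is unmoved since the push (0.1 px) and the blue rim runs unbroken across the seam. Handing in.

```bash
python3 -c "
from rig import robot
print(robot.finish_job())"
```

```text
the job is handed in; nothing more can be done
None
```

I've handed the job in: the trough is closed flush, all 10 chips are in it after three scoop loads, the scoop lies flat on its mat, and the jar, tape roll and can were still standing in the last camera view.

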